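# Pull the hub cap off a hand-truck wheel

### The job

Take the cap off the wheel's hub with the forked puller: rest the fork lightly on the hub face and slide it along the face, between the bolts and under the rim of the cap, until it is fully home, then pull slowly straight up until the cap pops off. Work gently, without pressing hard on the wheel or the cap, and keep your fingers off the cap. Carry the cap on the fork, level, to the parts tray, set both down softly on its floor, upright and well inside its walls, let go of the puller and leave the other things on the bench where they are.

Things in the scene. Friction and masses are not known exactly. Their poses are not given: they have to be found in the camera images.
- puller: Steel forked cap puller, 0.22 kg, standing loose on its flat fork, which points along its +x: 6.5 mm thick, 58 mm wide, prongs at 21 to 29 mm either side of the middle, bottom of the fork at x = -20 mm. A spine (x = -44 to -36 mm) rises to an arm over the fork (46 to 54 mm up) that carries the grip. Origin: underside of the fork, straight below the grip, where the cap's axis comes when home; z up
- puller_grip (a point): middle of the puller's grip, 88 mm above its origin: an upright rubber-clad block, 14 mm (along the puller's x) by 36 mm (y), from 54 to 106 mm up. Hold it firmly from above across the 14 mm, fingers closing along the puller's x; the fork then points square to the pads
- puller_tip (a point): point midway between the prong tips, at the underside, 29.5 mm ahead (+x) of the puller's origin. The last 4.5 mm of each prong (x = 25 to 29.5 mm) turn up into a toe, its top 10.5 mm above the underside; it keeps the cap from sliding off the fork
- cap: Black plastic hub cap, 45 g, seated snugly on a 11 mm high boss at the wheel's centre. Skirt 38 mm across and 12 mm high, standing on the hub face; overhanging rim above it; low dome to 28.5 mm. Spring clips hold it: the pull grows to 8 to 20 N (more if fast) in the first 6 mm or so of rise, then it pops free. Pulled from one side it tips and jams. Origin: centre of the skirt's underside, z up
- cap_rim (a point): centre of the underside of the cap's rim, 12 mm above the cap's origin. The rim is 62 mm across and 6 mm thick. Between it and the hub face is a slot 12 mm high all round: the puller's toes pass with only 1.5 mm to spare, so slide the fork in resting lightly on the hub face, until the bottom of the fork meets the skirt
- wheel: Hand-truck wheel lying flat on a wood block 18 to 30 mm high, fixed: tyre 232 mm across, 57 mm high; rim edge 164 mm across, 60 mm high. Four bolt heads, 13 mm across and 6 mm high, stand on the hub face 60 mm from the centre at 45, 135, 225 and 315 degrees from the wheel's x axis: the fork fits between them only along the wheel's +x, -x, +y or -y. Origin: centre of the tyre's underside; z up
- hub_face (a point): centre of the hub face, 62 mm above the wheel's origin, under the cap: a flat level round of aluminium 152 mm across on which the fork slides. It is rigid: come down on it by feel, at about 5 mm/s, and keep a light touch of a few newtons
- tray: Open grey sheet-metal parts tray, fixed, empty: 190 mm (its x) by 170 mm (its y), 28 mm high, walls 4 mm, floor 4 mm thick. Origin: centre of its underside; z up. Set down on its floor, the puller stands on its fork and the cap on its own skirt between the prongs
- jar: bystander: closed glass jar with a steel lid, 60 mm across, 85 mm tall, loose; origin at the centre of its underside
- wrench: bystander: steel wrench 170 mm long lying on the bench, loose; origin at its middle
- tape: bystander: grey ring of tape, 90 mm across, 24 mm high, lying flat, loose; origin at the centre of its underside
- can: bystander: plain steel can, 66 mm across, 100 mm tall, loose; origin at the centre of its underside
- driver: bystander: screwdriver with a black handle, 190 mm long, lying on the bench, loose; origin at its middle
- sandblock: bystander: cork sanding block 100 x 60 x 30 mm, loose; origin at the centre of its underside
- pot: bystander: terracotta plant pot, 90 mm across the rim, 80 mm tall, loose; origin at the centre of its underside
Things that resemble listed ones, but are neither listed nor needed, are in the scene too. Leave any blue or purple look-alike of the puller alone.

How it is judged:
By the outcome, as a careful person would: the job done as asked, in the order asked, and still so for the second after the job is handed in, with the robot touching nothing.
It also fails if it takes over 70 s, if anything falls off the work surface, if the arm or the gripper's body presses on something with over 40 N, if the wrist force passes 120 N, or if a joint passes its speed limit or range.

### The arm

A 6-joint arm with a two-finger parallel gripper is mounted at the origin on the work surface. World frame = base frame: x ahead of the robot, y to its left, z up, the work surface at z = 0. Lengths are in m, angles in degrees, forces in N, time in s.
With the tool pointing down it reaches from about 0.35 to 0.875 m from the base axis. Payload 4.2 kg.
Tool frame: the origin (TCP) lies between the finger pads; the fingertips stand 14 mm ahead of it and the grasp point (between the pads) lies 5 mm behind it (r.tcp_to_tips is the distance from the TCP to the fingertips, in m); y points along the fingers, x is the direction in which the jaws open and shut, and the axes are right-handed (so a half turn about y gives the same grasp; the last joint's range is limited). The gripper opens to 87 mm and grips with 3 to 60 N. Pads are 19 mm wide; open, the fingers measure 117 mm over their backs; the gripper's body (75 mm by 190 mm) begins 51 mm behind the grasp point.
Start: joints at [86.78, 22.042, 0.453, 0, -68.411, -14.817], TCP at [0.193, 0.594, 0.237] pointing down, gripper open.
Joint ranges: [-179.83, 179.83], [-69.29, 118.12], [-61.27, 80.66], [-181.25, 117.63], [-171.15, -9.14], [-177.46, 177.46]. Speed limits (degrees/s): [159.86, 159.86, 180, 180, 180, 180].

### API

Orientations are given as a 3x3 rotation matrix whose columns are the frame's x, y, z axes.
In Python, from station import sense, optics, ticket, r gives the robot as it stands.
- The arm moves only by the tool carry_out, never from a script. Its argument "steps" is a list that holds one entry, the list of rows, each a list of 6 numbers: the shift along the world's x, y, z in cm, then the turn, a rotation vector about the world's x, y, z in rad. A call has 1 to 20 rows; each row is the pose to reach, as a shift and turn from the pose commanded when the call began; what a row does not reach only later rows make up. A row lasts 1/8 s, in which the tool goes at most 62.5 mm and 10.7 degrees, less where a joint would pass 70% of its speed; a pose out of reach is approached as far as the arm can. A call with a gripper value outside its range is refused whole. "fingers" is the closure in counts, from 0 (fully open) to 255 (shut), set as the call begins (left out, the last holds). The fingers move at their own pace and stop on an object; the grip force is fixed at half the most. Time passes only in rows, so rows that repeat a pose let the fingers close. It gives the time, the measured TCP pose, the force and the opening at its end, in the units of the state.
- sense(): the state, without advancing time (a new reading comes with each control period).
- optics.capture(name): name is "side" or "top" or "wrist"; returns a dict with "image" (400x640x3 uint8, red, green, blue), "fov_y" (degrees; the focal length in pixels is half the picture's height over the tangent of half this angle, whatever the lens; pixels are square), "cx", "cy" (the principal point, pixels), "rvec" (rotation vector, rad) and "tvec" (3), from world to camera coordinates, as OpenCV has them. Camera axes: x right, y down, z forward; pixel columns grow to the right and rows downward; lengths in m; the calibration is good to about 2 mm. A picture is of the moment at which its call begins. There is no depth.
- ticket.finish_job(): hands the job in, once; it reports no verdict.
The state is a dict: "time_s": time; "joints": joint angles; "joint_velocities": joint speeds; "effort": joint torques, N m; "tcp_pos": TCP position; "ee_rot": TCP orientation; "wrist_force": force on the tool from outside, world axes, zero at the start; "moment": the same for the moment, N m; "gripper_width": opening from 0.0 (shut) to 1.0 (fully open).
Only numpy, scipy, OpenCV 4.12 (cv2) and the standard library are available. Lean on these libraries where they do the work, as an engineer would, in place of code of your own. Each camera call takes 0.05 s, during which the arm holds its last target.

## Working session

There is one attempt and no reset: what is moved stays moved. The work goes in short steps, Python scripts to look and compute and a tool call to move; the robot and the scene stay as the last step left them, time stands still between calls to the robot, and variables do not carry over. Pictures are saved under pics/ and viewed, and the job is handed in when it is done.

Besides the shell and the picture viewer there is one more tool, called after "Call:" as name(argument=value, ...) on one line, values as JSON. carry_out: Moves the arm, as the interface text tells. Its arguments: {"type":"object","properties":{"steps":{"type":"array","items":{"type":"array","items":{"type":"array","items":{"type":"number"}}}},"fingers":{"type":"number"}},"required":["steps"]}

```bash
ls; mkdir -p pics; cat > h.py <<'E'
import numpy as np, cv2
from station import sense, optics, ticket, r
def cap(name,fn):
    c=optics.capture(name); cv2.imwrite('pics/'+fn+'.png',c['image'][:,:,::-1]); np.save('pics/'+fn+'.npy',c,allow_pickle=True); return c
def load(fn): return np.load('pics/'+fn+'.npy',allow_pickle=True).item()
def KRt(c):
    f=c['image'].shape[0]/2/np.tan(np.radians(c['fov_y']/2))
    K=np.array([[f,0,c['cx']],[0,f,c['cy']],[0,0,1]]); R=cv2.Rodrigues(np.array(c['rvec'],float))[0]
    return K,R,np.array(c['tvec'],float).ravel()
def ray(c,u,v):
    K,R,t=KRt(c); d=R.T@np.linalg.inv(K)@np.array([u,v,1.]); return -R.T@t,d/np.linalg.norm(d)
def onz(c,u,v,z):
    o,d=ray(c,u,v); return o+d*(z-o[2])/d[2]
def proj(c,p):
    K,R,t=KRt(c); q=K@(R@np.array(p,float)+t); return q[:2]/q[2]
def tri(c1,p1,c2,p2):
    o1,d1=ray(c1,*p1);o2,d2=ray(c2,*p2)
    s=np.linalg.lstsq(np.c_[d1,-d2],o2-o1,rcond=None)[0]
    a=o1+s[0]*d1;b=o2+s[1]*d2; return (a+b)/2,np.linalg.norm(a-b)
E
python3 - <<'E'
from h import *
for n in ['side','top','wrist']:
    c=cap(n,n+'0'); print(n,c['fov_y'],c['cx'],c['cy'],[k for k in c], ray(c,320,200))
print(sense())
E
```

```text
pics
side 49.314217001960685 316.4055137654021 190.2863837630587 ['image', 'fov_y', 'cx', 'cy', 'rvec', 'tvec'] (array([ 0.43588975, -0.86737049,  1.01252741]), array([ 0.11492334,  0.65597986, -0.74597791]))
top 51.15910175309742 317.07256640397617 206.80850984605934 ['image', 'fov_y', 'cx', 'cy', 'rvec', 'tvec'] (array([ 0.32669093, -0.0033695 ,  1.60142822]), array([ 0.19356111, -0.00551428, -0.98107272]))
wrist 63.2234233239703 320.58002265965456 199.2437250737889 ['image', 'fov_y', 'cx', 'cy', 'rvec', 'tvec'] (array([0.26454349, 0.57149342, 0.38332767]), array([-0.2629837 ,  0.08583464, -0.9609745 ]))
{'time_s': 0.15, 'joints': array([ 8.67799390e+01,  2.20809960e+01,  3.99213528e-01, -1.94855351e-02,
       -6.84101703e+01, -1.48188494e+01]), 'joint_velocities': array([-0.10484849, -0.0956353 ,  0.29048231,  0.02947111,  0.0430363 ,
        0.03522839]), 'effort': array([ 4.32050902e-04, -3.91053021e+01,  1.87587494e+01,  4.22222838e+00,
        1.23726425e-02, -1.35922178e-04]), 'tcp_pos': array([0.19337279, 0.59389944, 0.23571981]), 'ee_rot': array([[-3.09781694e-01, -4.05874160e-04,  9.50807624e-01],
       [-9.50806309e-01, -1.58456041e-03, -3.09781942e-01],
       [ 1.63234461e-03, -9.99998662e-01,  1.04960097e-04]]), 'wrist_force': array([-0.3611024 ,  0.80654065, -0.59067984]), 'moment': array([-0.03813687, -0.04017856, -0.01836958]), 'gripper_width': 1.0028869763360837}
```

View pics/side0.png

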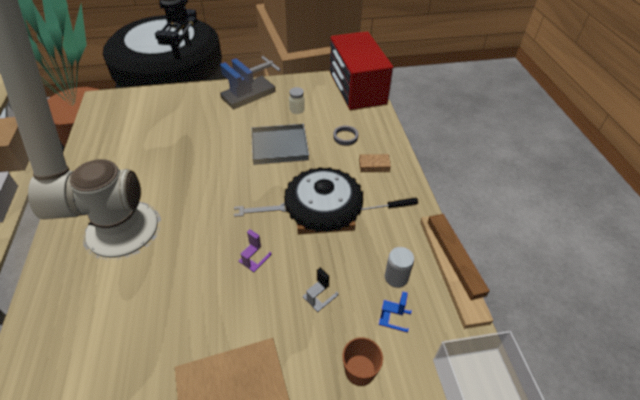

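View pics/top0.png

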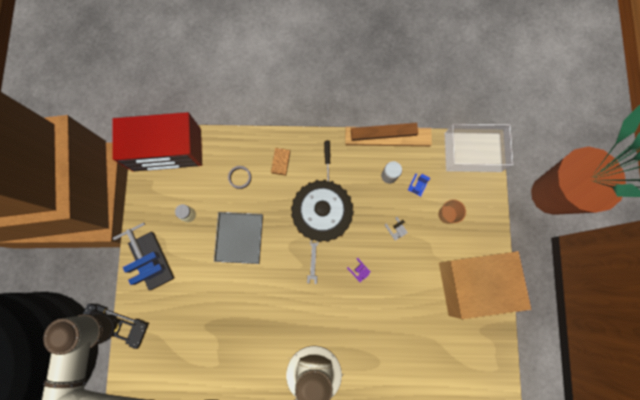

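View pics/wrist0.png

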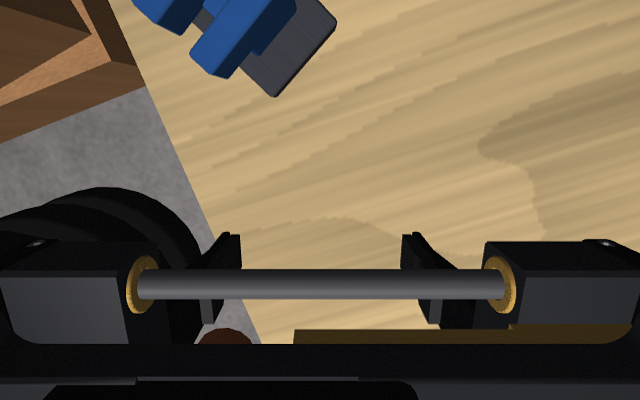

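```bash
python3 - <<'E'
from h import *
t=load('top0');s=load('side0')
a=t['image'][170:290,260:470,::-1]; b=s['image'][155:345,225:435,::-1]
cv2.imwrite('pics/z1.png',cv2.resize(a,None,fx=3.8,fy=3.8,interpolation=cv2.INTER_CUBIC)[:600,:800])
cv2.imwrite('pics/z2.png',cv2.resize(b,None,fx=3,fy=3,interpolation=cv2.INTER_CUBIC)[:600,:800])
print('puller',onz(t,397,229,.05), onz(t,401,223,.1),'wheel',onz(t,322,209,.085),'tray',onz(t,240,238,.02))
print(proj(s,onz(t,322,209,.085)))
E
```

```text
puller [ 0.52711793 -0.30159225  0.05      ] [ 0.54281441 -0.30687813  0.1       ] wheel [ 0.59220742 -0.01977279  0.085     ] tray [0.48672139 0.28897866 0.02      ]
[322.77453897 191.3573204 ]
```

View pics/z1.png

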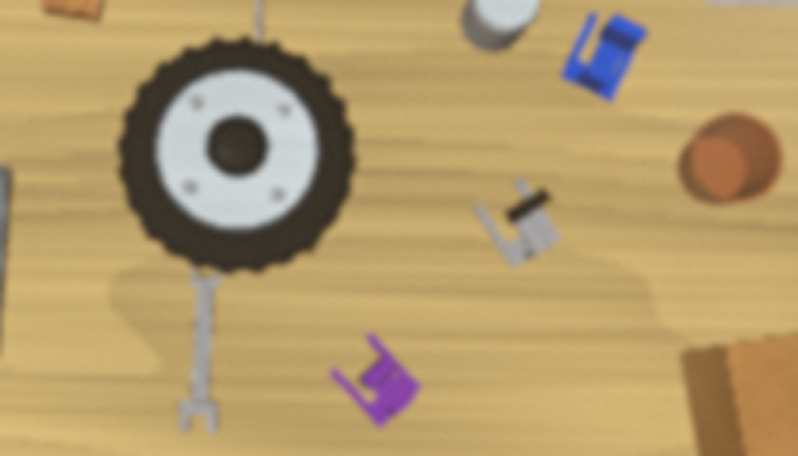

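View pics/z2.png

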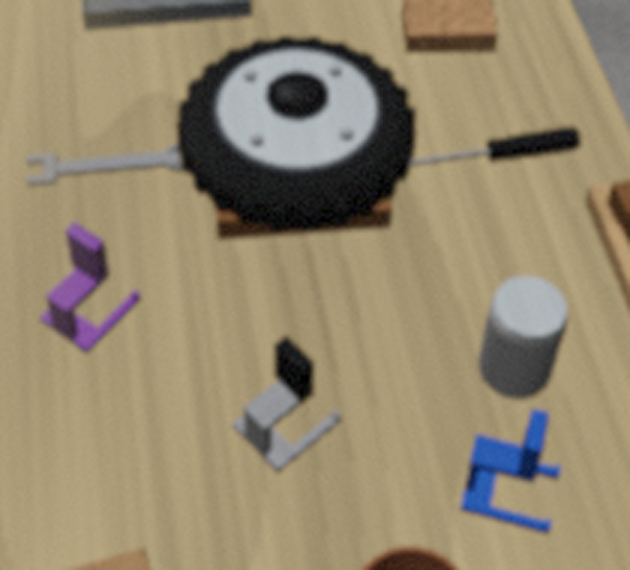

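Call:
carry_out(steps=[[[2,-3,1,0,0,-0.03],[6,-9,3,0,0,-0.1],[10,-15,5,0,0,-0.2],[14,-21,6,0,0,-0.3],[18,-27,7,0,0,-0.4],[22,-33,7,0,0,-0.5],[26,-40,7,0,0,-0.55],[30,-47,7,0,0,-0.6],[34,-53,7,0,0,-0.63],[37,-58,7,0,0,-0.63],[39,-61,7,0,0,-0.63],[39.5,-61.5,7,0,0,-0.63],[39.5,-61.5,7,0,0,-0.63],[39.5,-61.5,7,0,0,-0.63]]])

```text
time_s: 1.9
tcp_pos: [0.5883, -0.0212, 0.3057]
ee_rot: [[-0.811, -0.002, 0.585], [-0.585, 0.0, -0.811], [0.001, -1.0, -0.001]]
wrist_force: [-1.1, 0.2, -0.4]
gripper_width: 0.996
```

```bash
python3 - <<'E'
from h import *
c=cap('wrist','w1'); print(ray(c,320,200)); s=sense(); print(s['tcp_pos'],s['ee_rot'],s['joints'],s['joint_velocities'].max())
E
```

```text
(array([ 0.63220505, -0.0814775 ,  0.45339695]), array([-0.16170419,  0.2256163 , -0.96070237]))
[ 0.58802677 -0.020265    0.30614542] [[-8.10406464e-01 -9.70531661e-04  5.85867239e-01]
 [-5.85867701e-01  2.62067506e-04 -8.10406669e-01]
 [ 6.32988564e-04 -9.99999495e-01 -7.80984354e-04]] [ 1.37710493e+01  1.62290463e+01  1.91209681e+00 -2.87059655e-02
 -7.57334868e+01  2.21003440e+01] 1.4535330945724063
```

View pics/w1.png

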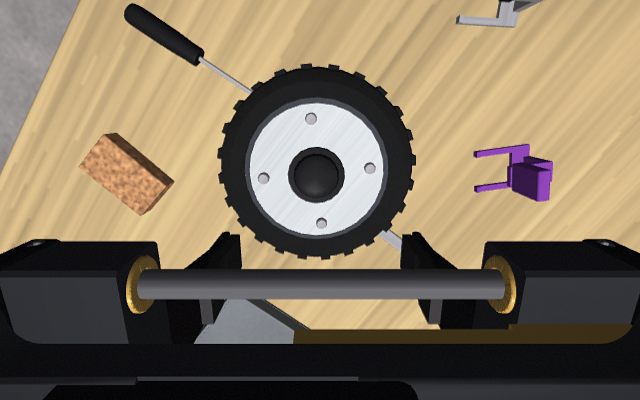

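Call:
carry_out(steps=[[[-0.5,-2,0,0,0,0],[-1.5,-6,-1,0,0,0],[-2.5,-11,-2,0,0,0],[-3.5,-16,-3,0,0,0],[-4.5,-21,-4,0,0,0],[-5.2,-25,-5,0,0,0],[-5.8,-27,-6,0,0,0],[-5.8,-27,-6,0,0,0],[-5.8,-27,-6,0,0,0]]])

```text
time_s: 3.08
tcp_pos: [0.5308, -0.2898, 0.2471]
ee_rot: [[-0.81, 0.001, 0.587], [-0.587, -0.0, -0.81], [-0.001, -1.0, 0.001]]
wrist_force: [-0.3, -0.9, 0.3]
gripper_width: 1.004
```

```bash
python3 - <<'E'
from h import *
c=cap('wrist','w2'); print(ray(c,320,200)); s=sense(); print(s['tcp_pos'],s['ee_rot'])
E
```

```text
(array([ 0.57444399, -0.34991124,  0.39487855]), array([-0.16009329,  0.22488721, -0.96114301]))
[ 0.53097416 -0.28963891  0.24721687] [[-8.09323285e-01  1.13083133e-03  5.87362360e-01]
 [-5.87362930e-01 -2.29585382e-04 -8.09323629e-01]
 [-7.80358705e-04 -9.99999334e-01  8.50017200e-04]]
```

View pics/w2.png

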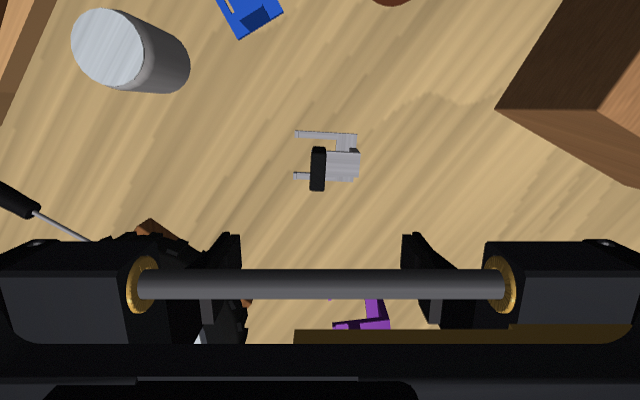

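```bash
python3 - <<'E'
from h import *
c=load('w2');b=c['image'][110:210,270:390,::-1]
cv2.imwrite('pics/z3.png',cv2.resize(b,None,fx=6,fy=6,interpolation=cv2.INTER_CUBIC))
E
```

```text
(no output)
```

View pics/z3.png

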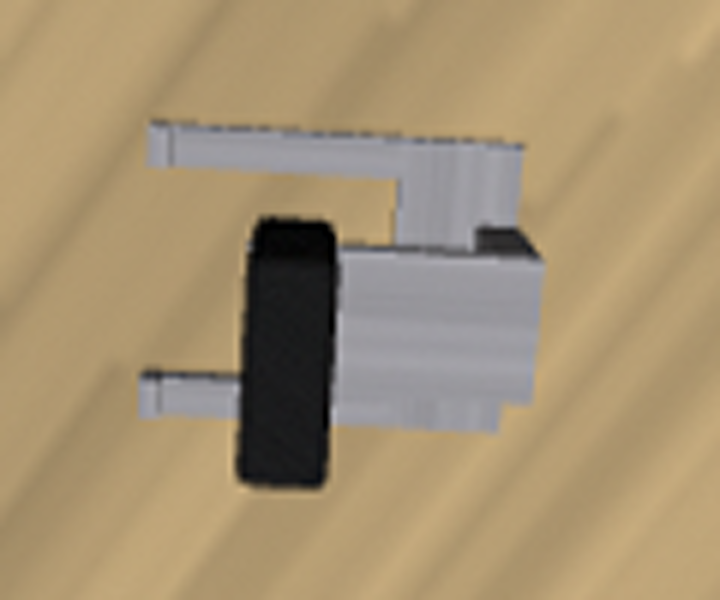

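```bash
python3 - <<'E'
from h import *
c=load('w2')
def P(x,y,z): return onz(c,(x+.5)/6-.5+270,(y+.5)/6-.5+110,z)
g=[P(238,486,.106),P(326,488,.106),P(337,262,.106),P(249,262,.106)]
print(np.round(g,4),'grip', np.mean(g,axis=0))
w=g[3]-g[0]+g[2]-g[1]; print('axis len',np.linalg.norm(w)/2,'heading of -y:',np.degrees(np.arctan2(w[1],w[0])), np.linalg.norm(g[0]-g[1]))
a,b=P(150,126,.0105),P(140,416,.0105); h1,h2=P(522,147,.0065),P(500,432,.0065)
print('tips',a,b,(a+b)/2,np.linalg.norm(a-b)); print('heel',h1,h2,(h1+h2)/2,np.linalg.norm(h1-h2))
for p,q in [(a,h1),(b,h2)]:
  d=p-q; print(np.degrees(np.arctan2(d[1],d[0])),np.linalg.norm(d))
d=(a+b)/2-(h1+h2)/2; th=np.arctan2(d[1],d[0]); print(np.degrees(th)); m=(a+b)/2; u=np.array([np.cos(th),np.sin(th)])
print('origin', m[:2]-u*.0295)
# side view check heights
s=load('side0'); G=np.mean(g,axis=0); print(proj(s,G),proj(load('top0'),G))
cv2.imwrite('pics/z4.png',cv2.resize(s['image'][260:320,295:355,::-1],None,fx=9,fy=9,interpolation=cv2.INTER_CUBIC))
E
```

```text
[[ 0.5396 -0.2838  0.106 ]
 [ 0.5285 -0.2915  0.106 ]
 [ 0.5475 -0.3203  0.106 ]
 [ 0.5581 -0.3127  0.106 ]] grip [ 0.54340821 -0.30208206  0.106     ]
axis len 0.03443206503040446 heading of -y: -57.022931286311476 0.0134593761375871
tips [ 0.58338441 -0.31060394  0.0105    ] [ 0.55246076 -0.26227583  0.0105    ] [ 0.56792259 -0.28643988  0.0105    ] 0.05737488464016125
heel [ 0.52212972 -0.34959248  0.0065    ] [ 0.49085151 -0.30165535  0.0065    ] [ 0.50649061 -0.32562392  0.0065    ] 0.05723892382932648
32.47670842218014 0.07272031389749214
32.58597787106915 0.07322872969426156
32.531534041163766
origin [ 0.54305127 -0.30230391]
[322.43313226 272.11719777] [400.00052029 222.58400363]
```

View pics/z4.png

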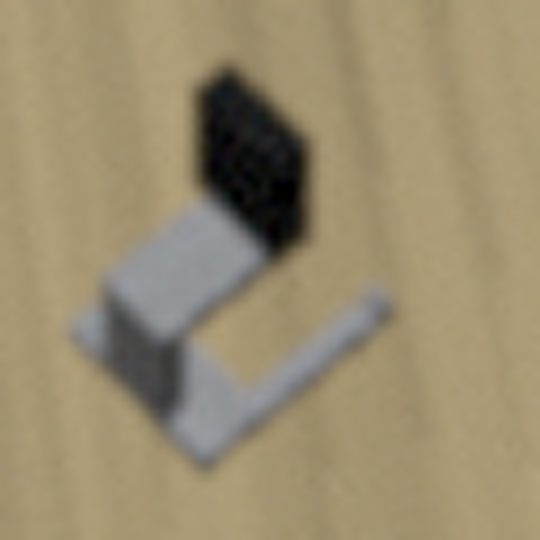

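Call:
carry_out(steps=[[[0.2,-0.2,-1,0,0,-0.01],[0.6,-0.6,-3,0,0,-0.03],[1.0,-1.0,-5,0,0,-0.05],[1.2,-1.2,-7,0,0,-0.06],[1.2,-1.25,-9,0,0,-0.06],[1.2,-1.25,-11,0,0,-0.06],[1.2,-1.25,-12.5,0,0,-0.06],[1.2,-1.25,-14,0,0,-0.06],[1.2,-1.25,-15.3,0,0,-0.06],[1.2,-1.25,-16.1,0,0,-0.06],[1.2,-1.25,-16.4,0,0,-0.06],[1.2,-1.25,-16.4,0,0,-0.06]]])

```text
time_s: 4.62
tcp_pos: [0.5426, -0.3033, 0.0827]
ee_rot: [[-0.844, 0.0, 0.536], [-0.536, -0.0, -0.844], [-0.0, -1.0, 0.0]]
wrist_force: [-0.1, -0.1, 0.1]
gripper_width: 0.999
```

```bash
python3 - <<'E'
from h import *
c=cap('wrist','w3'); s=sense(); print(s['tcp_pos'],s['ee_rot'][:,0],s['wrist_force'])
E
```

```text
[ 0.54277338 -0.30335448  0.08297735] [-8.43998891e-01 -5.36344684e-01 -5.01530133e-04] [ 0.23433663 -0.19708771  0.23421225]
```

View pics/w3.png

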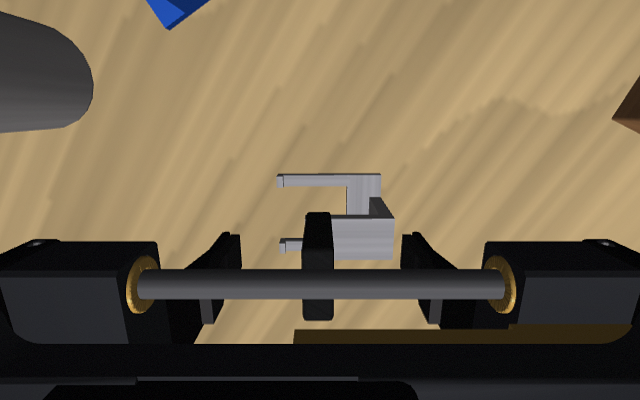

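Call:
carry_out(steps=[[[0,0,0,0,0,0],[0,0,0,0,0,0],[0,0,0,0,0,0],[0,0,0,0,0,0],[0,0,0,0,0,0],[0,0,0,0,0,0],[0,0,0,0,0,0],[0,0,0,0,0,0]]], fingers=255)

```text
time_s: 5.68
tcp_pos: [0.5427, -0.3032, 0.0826]
ee_rot: [[-0.844, 0.0, 0.536], [-0.536, -0.0, -0.844], [-0.0, -1.0, 0.0]]
wrist_force: [1.6, 1.1, 1.3]
gripper_width: 0.172
```

```bash
python3 - <<'E'
from h import *
for n,(x0,y0,x1,y1),k in [('w1',(235,90,395,245),5),('side0',(280,160,370,240),8),('top0',(285,173,360,246),8)]:
    c=load(n); cv2.imwrite('pics/zz_%s.png'%n,cv2.resize(c['image'][y0:y1,x0:x1,::-1],None,fx=k,fy=k,interpolation=cv2.INTER_CUBIC)[:600,:800])
E
```

```text
(no output)
```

View pics/zz_w1.png

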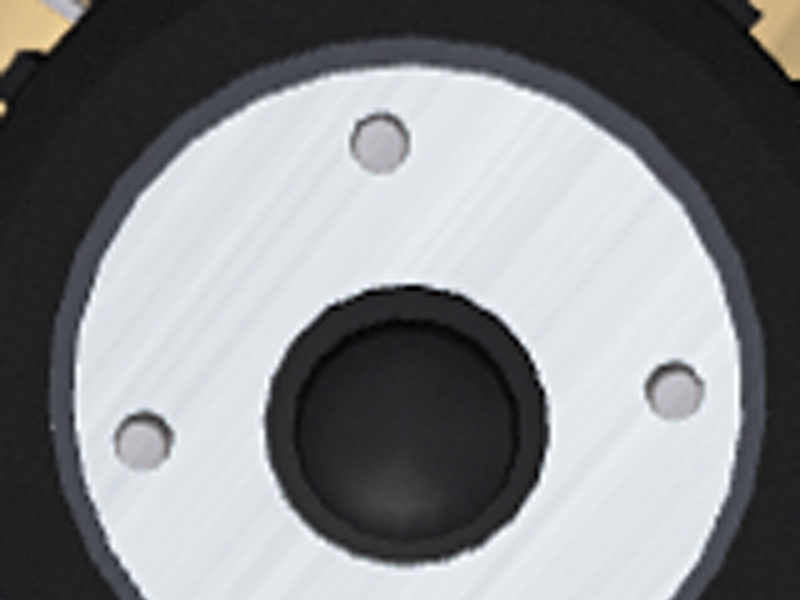

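View pics/zz_side0.png

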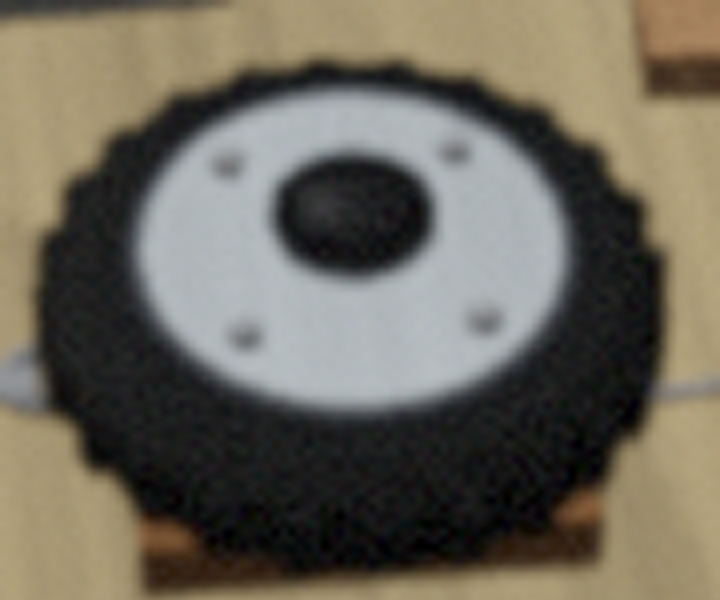

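View pics/zz_top0.png

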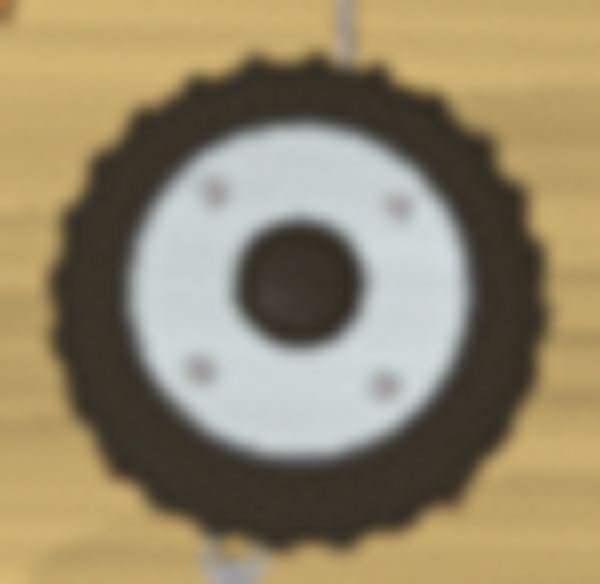

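```bash
cat > wheel.py <<'E'
from h import *
def disc(n,roi,thr):
    c=load(n); g=cv2.cvtColor(c['image'],cv2.COLOR_RGB2HSV); k=4
    x0,y0,x1,y1=roi
    sub=cv2.resize(c['image'][y0:y1,x0:x1],None,fx=k,fy=k,interpolation=cv2.INTER_CUBIC)
    hsv=cv2.cvtColor(sub,cv2.COLOR_RGB2HSV); m=((hsv[:,:,2]>thr)&(hsv[:,:,1]<60)).astype(np.uint8)
    cs,h=cv2.findContours(m,cv2.RETR_CCOMP,cv2.CHAIN_APPROX_NONE)
    i=max(range(len(cs)),key=lambda i:cv2.contourArea(cs[i]))
    f=lambda p:((np.array(p)+.5)/k-.5+[x0,y0])
    e=cv2.fitEllipse(cv2.convexHull(cs[i])); out={'disc':(f(e[0]),np.array(e[1])/k)}
    out['holes']=[]
    for j in range(len(cs)):
        if h[0][j][3]==i and cv2.contourArea(cs[j])>30:
            ee=cv2.fitEllipse(cs[j]) if len(cs[j])>5 else (cs[j].mean(0)[0],(0,0),0)
            out['holes'].append((f(ee[0]),np.array(ee[1])/k))
    return c,out
E
python3 - <<'E'
from wheel import *
np.set_printoptions(precision=4,suppress=True)
R={}
for n,roi,t in [('w1',(240,95,395,245),200),('side0',(290,165,360,215),150),('top0',(295,180,350,240),150)]:
    c,o=disc(n,roi,t); R[n]=(c,o); print(n,o['disc']); [print('   ',h) for h in o['holes']]
for a,b in [('w1','side0'),('w1','top0'),('top0','side0')]:
    print(a,b,tri(R[a][0],R[a][1]['disc'][0],R[b][0],R[b][1]['disc'][0]))
E
```

```text
w1 (array([316.0439, 168.6908]), array([131.2626, 133.2815]))
    (array([321.0639, 222.473 ]), array([11.6445, 11.9012]))
    (array([263.2415, 177.5028]), array([12.2452, 12.6296]))
    (array([369.3766, 167.4882]), array([12.1124, 12.4533]))
    (array([315.866 , 174.5955]), array([57.1243, 57.7127]))
    (array([310.5349, 117.9406]), array([12.6109, 12.7494]))
side0 (array([323.5198, 190.7622]), array([38.4114, 52.3158]))
    (array([310.3155, 201.8137]), array([3.1828, 3.8717]))
    (array([340.2576, 199.8122]), array([3.2743, 4.2687]))
    (array([308.0344, 180.3512]), array([3.1067, 3.8494]))
    (array([323.6728, 186.4335]), array([17.3276, 21.8561]))
    (array([336.5075, 178.6662]), array([3.0712, 3.8137]))
top0 (array([321.9161, 208.9418]), array([40.8545, 41.6122]))
    (array([321.9607, 207.9774]), array([16.8568, 17.2237]))
w1 side0 (array([ 0.595 , -0.0231,  0.0901]), np.float64(0.0025465856689952967))
w1 top0 (array([ 0.5946, -0.02  ,  0.071 ]), np.float64(0.0010255100529985247))
top0 side0 (array([ 0.5933, -0.0194,  0.0866]), np.float64(0.0022959369822368146))
```

```bash
python3 - <<'E'
from wheel import *
np.set_printoptions(precision=4,suppress=True)
for n,roi,t in [('w1',(240,95,395,245),200),('side0',(290,165,360,215),150),('top0',(295,180,350,240),150)]:
    c=load(n);x0,y0,x1,y1=roi;k=4
    sub=cv2.resize(c['image'][y0:y1,x0:x1],None,fx=k,fy=k,interpolation=cv2.INTER_CUBIC)
    hsv=cv2.cvtColor(sub,cv2.COLOR_RGB2HSV); m=((hsv[:,:,2]>t)&(hsv[:,:,1]<60)).astype(np.uint8)
    cs,_=cv2.findContours(m,cv2.RETR_EXTERNAL,cv2.CHAIN_APPROX_NONE); q=max(cs,key=cv2.contourArea)[:,0]
    q=(q+.5)/k-.5+[x0,y0]
    for z in [.078,.083,.088,.093]:
        P=np.array([onz(c,*p,z)[:2] for p in q]); (e,a,th)=cv2.fitEllipse((P*1000).astype(np.float32)); print(n,z,e,a)
c,o=disc('w1',(240,95,395,245),200)
b=[o['holes'][i][0] for i in (4,1,0,2)]  # top,left,bottom,right
for z in (.083,.088,.093):
    B=np.array([onz(c,*p,z) for p in b]); print(z,B.mean(0),[np.linalg.norm(B[i]-B[i-1]) for i in range(4)],[np.degrees(np.arctan2(*(B[i]-B[i-1])[[1,0]]))%90 for i in range(4)])
c2,o2=disc('side0',(290,165,360,215),150)
hs=[h[0] for h in o2['holes']]
# match by projection
for p in b:
    X=onz(c,*p,.088); uv=proj(c2,X); h=min(hs,key=lambda h:np.linalg.norm(h-uv)); print(tri(c,p,c2,h),uv,h)
E
```

```text
w1 0.078 (592.4512939453125, -18.091732025146484) (155.44943237304688, 155.53237915039062)
w1 0.083 (592.9807739257812, -18.93598175048828) (153.37896728515625, 153.4608154296875)
w1 0.088 (593.51025390625, -19.780231475830078) (151.30848693847656, 151.3892364501953)
w1 0.093 (594.0397338867188, -20.624481201171875) (149.23802185058594, 149.31765747070312)
side0 0.078 (596.371826171875, -8.304450035095215) (152.82203674316406, 153.07322692871094)
side0 0.083 (595.5132446289062, -12.900708198547363) (152.00439453125, 152.25424194335938)
side0 0.088 (594.6546020507812, -17.496967315673828) (151.18673706054688, 151.4352569580078)
side0 0.093 (593.7959594726562, -22.09322738647461) (150.36911010742188, 150.61627197265625)
top0 0.078 (594.3587036132812, -19.606245040893555) (152.64700317382812, 152.9810028076172)
top0 0.083 (593.480224609375, -19.55295181274414) (152.14601135253906, 152.47889709472656)
top0 0.088 (592.6016845703125, -19.499664306640625) (151.64500427246094, 151.976806640625)
top0 0.093 (591.7232055664062, -19.446374893188477) (151.14401245117188, 151.47471618652344)
0.083
[... 601 characters left out ...]
3 ] [np.float64(0.08495212273434107), np.float64(0.08488041280260407), np.float64(0.08491032695659277), np.float64(0.0850335328503641)] [np.float64(86.24274787982773), np.float64(86.1271493438002), np.float64(86.13948925146971), np.float64(86.09910243243037)]
(array([ 0.634 , -0.0657,  0.0918]), np.float64(0.0011694124731076495)) [339.7817 200.6271] [340.2576 199.8122]
(array([0.6397, 0.0196, 0.0907]), np.float64(0.000916977038173692)) [336.1363 179.0924] [336.5075 178.6662]
(array([0.5549, 0.0248, 0.092 ]), np.float64(0.0013474857877783738)) [307.2755 180.8855] [308.0344 180.3512]
(array([ 0.5491, -0.0602,  0.0921]), np.float64(0.0012283701135732093)) [309.557  202.6432] [310.3155 201.8137]
```

Call:
carry_out(steps=[[[0,0,0.3,0,0,0],[0,0,1,0,0,0],[0,0,2.5,0,0,0],[0,0,4.5,0,0,0],[0,0,7,0,0,0],[0,0,9.5,0,0,0],[0,1,11.5,0,0,-0.03],[-0.2,3,12.5,0,0,-0.08],[-0.4,6,12.5,0,0,-0.14],[-0.6,9,12.5,0,0,-0.21],[-0.8,12,12.5,0,0,-0.28],[-1.0,15,12.5,0,0,-0.35],[-1.2,18,12.5,0,0,-0.42],[-1.4,21,12.5,0,0,-0.49],[-1.6,24,12.5,0,0,-0.55],[-1.8,26.5,12.5,0,0,-0.6],[-1.9,28,12.5,0,0,-0.63],[-1.9,28.6,12.5,0,0,-0.634],[-1.9,28.8,12.5,0,0,-0.634],[-1.9,28.8,12.5,0,0,-0.634]]])

```text
time_s: 8.18
tcp_pos: [0.5235, -0.0156, 0.2078]
ee_rot: [[-0.998, 0.0, -0.068], [0.068, -0.0, -0.998], [-0.0, -1.0, 0.0]]
wrist_force: [0.3, -0.9, -1.9]
gripper_width: 0.161
```

```bash
python3 - <<'E'
from h import *
c=cap('wrist','w4'); cap('side','s4'); s=sense(); print(s['tcp_pos'],s['ee_rot'],s['wrist_force'],s['moment'],s['gripper_width'],s['joints'])
for n,(x0,y0,x1,y1),k in [('w4',(160,130,400,330),3),('s4',(260,120,370,230),5)]:
    c=load(n); cv2.imwrite('pics/zz_%s.png'%n,cv2.resize(c['image'][y0:y1,x0:x1,::-1],None,fx=k,fy=k,interpolation=cv2.INTER_CUBIC)[:600,:800])
E
```

```text
[ 0.52347528 -0.01572116  0.20757555] [[-9.97649771e-01 -1.01005410e-04 -6.85195139e-02]
 [ 6.85195245e-02 -1.06089395e-04 -9.97649770e-01]
 [ 9.34988305e-05 -9.99999989e-01  1.12760903e-04]] [-0.33911176 -0.10895633 -2.38124351] [ 0.13116207 -0.10470397 -0.00470534] 0.15794730504950347 [ 1.60482630e+01  1.35917917e+01 -1.62129768e+01  4.88799947e-03
 -6.02024737e+01 -1.99796501e+01]
```

View pics/w4.png

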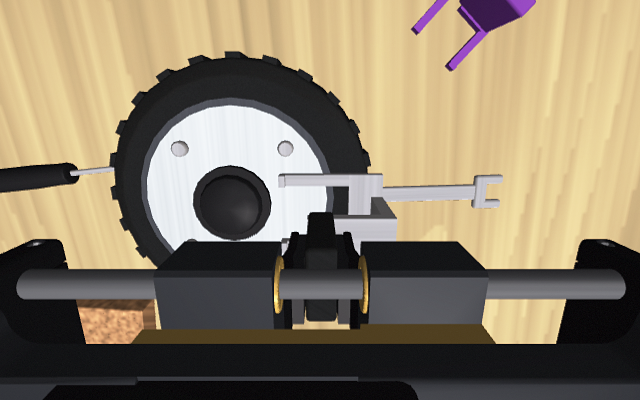

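View pics/zz_s4.png

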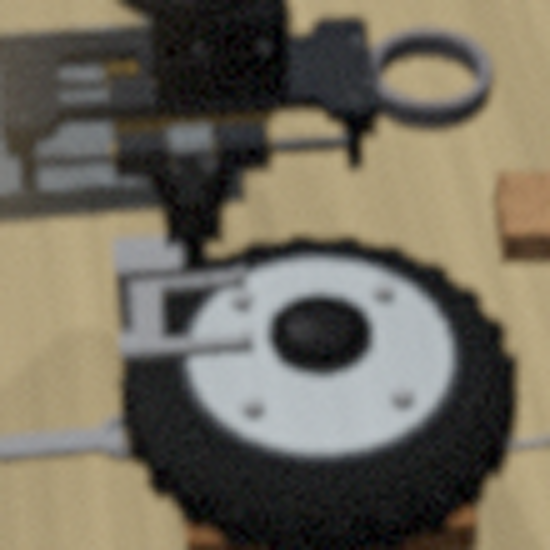

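```bash
python3 - <<'E'
from h import *
for n,(x0,y0,x1,y1),k in [('w4',(160,130,400,260),3.3)]:
    c=load(n); cv2.imwrite('pics/zz_%s.png'%n,cv2.resize(c['image'][y0:y1,x0:x1,::-1],None,fx=k,fy=k,interpolation=cv2.INTER_CUBIC)[:600,:800])
E
```

```text
(no output)
```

View pics/zz_w4.png

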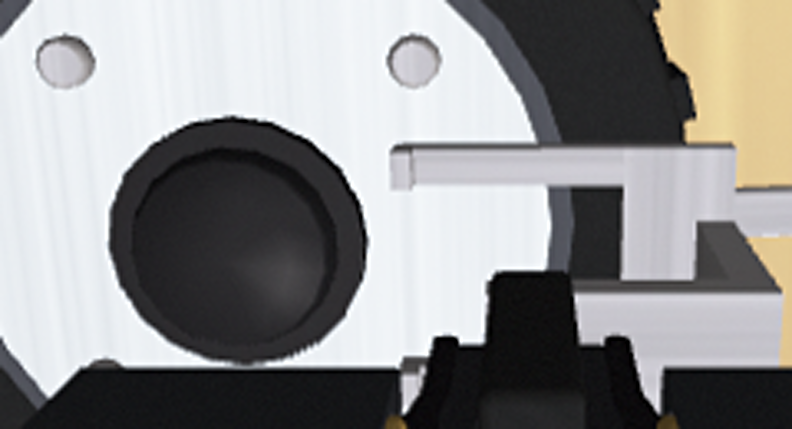

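```bash
python3 - <<'E'
from h import *
np.set_printoptions(precision=4,suppress=True)
c=load('w4'); P=lambda x,y,z: onz(c,(x+.5)/3.3-.5+160,(y+.5)/3.3-.5+130,z)
f=.088; u0=.2076-.0828
b1,b2=P(66,62,f+.006),P(414,62,f+.006); d=b1-b2
print('bolts',b1,b2,np.linalg.norm(d),np.degrees(np.arctan2(d[1],d[0])))
th=np.arctan2(d[1],d[0]);x=np.array([np.cos(th),np.sin(th)]);y=np.array([-x[1],x[0]])
print('wheel ctr from bolts',(b1+b2)[:2]/2+y*.0424,'cap',P(238,240,f+.016))
C=(b1+b2)[:2]/2+y*.0424
C=P(238,240,f+.016)[:2]
t=P(391,149,u0+.0105);h=P(735,148,u0+.0065);d=t-h; print('prong',t,h,np.degrees(np.arctan2(d[1],d[0])),np.linalg.norm(d))
for C in [(b1+b2)[:2]/2+y*.0424,C,np.array([.5935,-.0197])]:
  for p in (t,h):
    r_=p[:2]-C; print('rel wheel: along',r_@x,'lat',r_@y)
print(np.array([.5235,-.0157]-C)@x,np.array([.5235,-.0157]-C)@y)
E
```

```text
bolts [ 0.6329 -0.0655  0.094 ] [ 0.5486 -0.0597  0.094 ] 0.08447315728140178 -3.9760365372433117
wheel ctr from bolts [ 0.5937 -0.0203] cap [ 0.5947 -0.0207  0.104 ]
prong [ 0.5504 -0.0467  0.1353] [ 0.4779 -0.0411  0.1313] -4.4538564326645504 0.07278812291547544
rel wheel: along -0.041369931857508424 lat -0.029386706041596978
rel wheel: along -0.11404553634112236 lat -0.02878061157728117
rel wheel: along -0.04238328713657438 lat -0.0290858079897004
rel wheel: along -0.11505889162018831 lat -0.02847971352538459
rel wheel: along -0.04114983475018361 lat -0.029975050859721745
rel wheel: along -0.11382543923379754 lat -0.029368956395405935
-0.07010887664401977 -0.0008633746079358877
```

Call:
carry_out(steps=[[[0,0.03,-0.3,0,0,0],[0,0.03,-0.9,0,0,0],[0,0.03,-1.6,0,0,0],[0,0.03,-2.2,0,0,0],[0,0.03,-2.6,0,0,0],[0,0.03,-2.85,0,0,0],[0,0.03,-3.0,0,0,0],[0,0.03,-3.06,0,0,0],[0,0.03,-3.12,0,0,0],[0,0.03,-3.18,0,0,0],[0,0.03,-3.24,0,0,0],[0,0.03,-3.3,0,0,0],[0,0.03,-3.36,0,0,0]]])

```text
time_s: 9.9
tcp_pos: [0.5235, -0.0149, 0.1739]
ee_rot: [[-0.998, 0.0, -0.068], [0.068, 0.0, -0.998], [-0.0, -1.0, -0.0]]
wrist_force: [0.3, 0.7, -2.7]
gripper_width: 0.154
```

```bash
python3 - <<'E'
from h import *
s=sense(); print(s['tcp_pos'],s['wrist_force'],s['moment'])
E
```

```text
[ 0.52348192 -0.01493697  0.17392646] [ 0.32121615  0.72853301 -2.6938463 ] [ 0.07519285 -0.08793458 -0.00765182]
```

Call:
carry_out(steps=[[[0,0,-0.06,0,0,0],[0,0,-0.12,0,0,0],[0,0,-0.18,0,0,0]]])

```text
time_s: 10.28
tcp_pos: [0.5237, -0.0149, 0.1736]
ee_rot: [[-0.998, 0.001, -0.067], [0.067, -0.0, -0.998], [-0.001, -1.0, 0.0]]
wrist_force: [-4.1, 0.6, 9.1]
gripper_width: 0.159
```

Call:
carry_out(steps=[[[0,0,0.1,0,0,0],[0,0,0.13,0,0,0],[0,0,0.13,0,0,0]]])

```text
time_s: 10.65
tcp_pos: [0.5236, -0.0149, 0.1736]
ee_rot: [[-0.998, 0.0, -0.068], [0.068, -0.0, -0.998], [-0.0, -1.0, 0.0]]
wrist_force: [-1.8, 1.9, 3.0]
gripper_width: 0.158
```

```bash
python3 - <<'E'
from h import *
c=cap('wrist','w5'); cap('side','s5'); s=sense(); print(s['tcp_pos'],s['wrist_force'],s['moment'])
for n,(x0,y0,x1,y1),k in [('w5',(160,130,400,260),3.3),('s5',(260,150,370,230),7)]:
    c=load(n); cv2.imwrite('pics/zz_%s.png'%n,cv2.resize(c['image'][y0:y1,x0:x1,::-1],None,fx=k,fy=k,interpolation=cv2.INTER_CUBIC)[:600,:800])
E
```

```text
[ 0.52357155 -0.01492441  0.17360143] [-1.8607945   0.91172074  1.94257046] [0.29285083 0.52660935 0.0035585 ]
```

View pics/zz_w5.png

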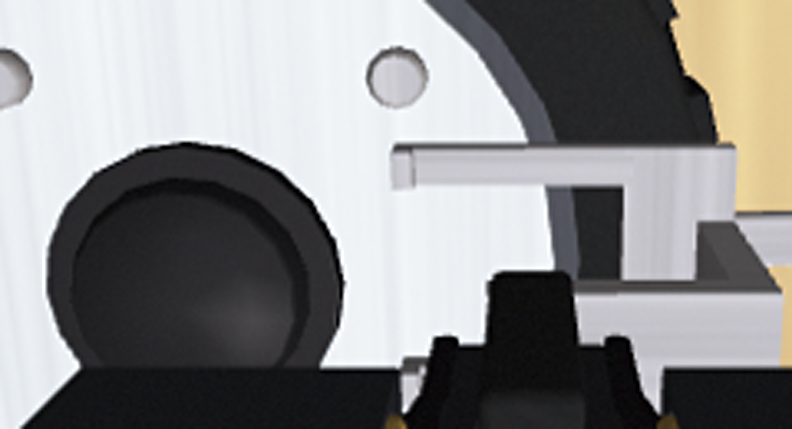

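View pics/zz_s5.png

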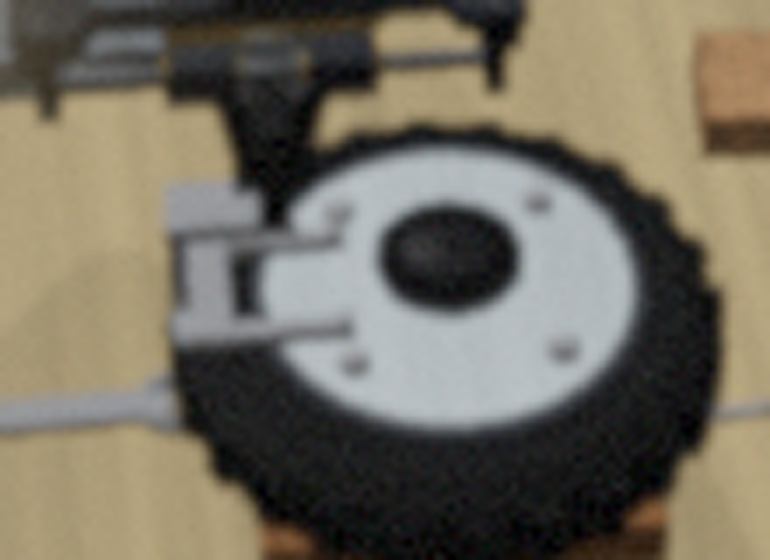

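```bash
python3 - <<'E'
from h import *
np.set_printoptions(precision=2,suppress=True)
c=load('s5'); s0=np.array([.5236,-.0149]); th=np.radians(-3.95); x=np.array([np.cos(th),np.sin(th)]);y=np.array([-x[1],x[0]])
z0=.1736-.0828
k=8
x0,y0,x1,y1=278,172,322,205
im=cv2.resize(c['image'][y0:y1,x0:x1,::-1],None,fx=16,fy=16,interpolation=cv2.INTER_CUBIC)
for a,l,z in [(29.5,-29,0),(29.5,-29,10.5),(-44,-29,0),(-44,-29,6.5),(0,-29,0),(29.5,29,10.5),(-44,-29,54),(-44,29,54)]:
    p=s0+x*a/1000+y*l/1000; uv=proj(c,[*p,z0+z/1000]); q=(uv+.5-[x0,y0])*16; print(a,l,z,uv,q)
    cv2.circle(im,tuple(int(v) for v in q),4,(0,0,255),1)
cv2.imwrite('pics/z5.png',im)
E
```

```text
29.5 -29 0 [310.06 198.24] [520.97 427.79]
29.5 -29 10.5 [310.03 195.75] [520.54 388.04]
-44 -29 0 [284.21 199.88] [107.37 454.06]
-44 -29 6.5 [284.09 198.35] [105.5  429.52]
0 -29 0 [299.71 198.89] [355.34 438.31]
29.5 29 10.5 [308.48 181.11] [495.64 153.71]
-44 -29 54 [283.21 186.77] [ 91.42 244.29]
-44 29 54 [282.47 171.98] [79.49  7.64]
```

View pics/z5.png

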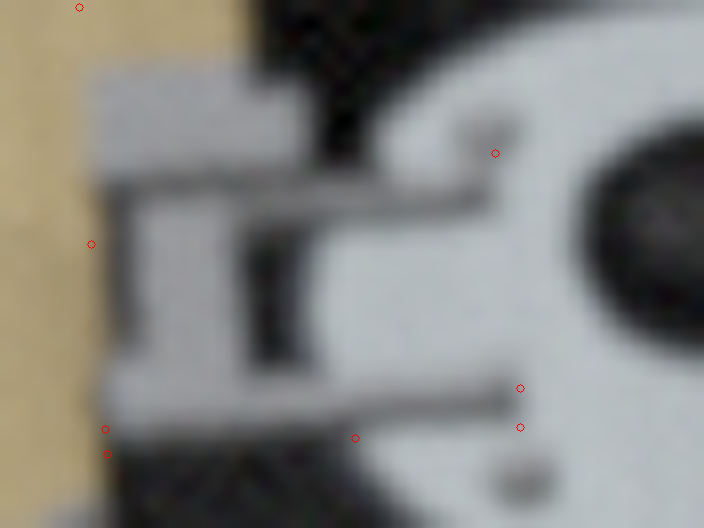

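```bash
python3 - <<'E'
from h import *
np.set_printoptions(precision=4,suppress=True)
c=load('w5'); P=lambda x,y,z: onz(c,(x+.5)/3.3-.5+160,(y+.5)/3.3-.5+130,z)
th=np.radians(-3.95);x=np.array([np.cos(th),np.sin(th)]);y=np.array([-x[1],x[0]])
for f in (.088,.0908):
  b=P(398,79,f+.006); u0=.0908
  t=P(391,149,u0+.0105);h=P(735,148,u0+.0065)
  print(f,'bolt',b,'toe/heel rel bolt lat',(t-b)[:2]@y,(h-b)[:2]@y,'along',(t-b)[:2]@x,' center from bolt',b[:2]+x*.0424+y*.0424)
  # cap rim left/right extents at y~283 : 47..343 
  l,r_=P(47,283,f+.015),P(343,283,f+.015); print('cap diam',np.linalg.norm(l-r_),'ctr along from toe',((l+r_)/2-t)[:2]@x)
E
```

```text
0.088 bolt [ 0.5484 -0.0596  0.094 ] toe/heel rel bolt lat 0.013605433784316804 0.014224123778356629 along 0.0010570921552481613  center from bolt [ 0.5937 -0.0202]
cap diam 0.0635729789589398 ctr along from toe 0.04292407415645932
0.0908 bolt [ 0.5481 -0.06    0.0968] toe/heel rel bolt lat 0.013994712397788924 0.01461340239182875 along 0.0014042209191416966  center from bolt [ 0.5933 -0.0206]
cap diam 0.0627577734667828 ctr along from toe 0.04199866085092811
```

Call:
carry_out(steps=[[[0,-0.01,0.03,0,0,0],[0.2,-0.04,0.03,0,0,0],[0.4,-0.06,0.03,0,0,0],[0.6,-0.08,0.03,0,0,0],[0.8,-0.09,0.03,0,0,0],[1.0,-0.11,0.03,0,0,0],[1.2,-0.12,0.03,0,0,0],[1.4,-0.14,0.03,0,0,0],[1.6,-0.15,0.03,0,0,0],[1.8,-0.16,0.03,0,0,0],[1.8,-0.16,0.03,0,0,0]]])

```text
time_s: 12.12
tcp_pos: [0.5419, -0.0165, 0.1737]
ee_rot: [[-0.998, 0.001, -0.068], [0.068, 0.0, -0.998], [-0.001, -1.0, -0.0]]
wrist_force: [-1.5, 0.1, -0.3]
gripper_width: 0.158
```

```bash
python3 - <<'E'
from h import *
c=cap('wrist','w6'); cap('side','s6'); s=sense(); print(s['tcp_pos'],s['wrist_force'],s['moment'])
for n,(x0,y0,x1,y1),k in [('w6',(160,130,400,260),3.3),('s6',(270,160,360,220),8.8)]:
    c=load(n); cv2.imwrite('pics/zz_%s.png'%n,cv2.resize(c['image'][y0:y1,x0:x1,::-1],None,fx=k,fy=k,interpolation=cv2.INTER_CUBIC)[:600,:800])
E
```

```text
[ 0.54178831 -0.01651134  0.17369874] [-0.84362718 -0.27759842  0.37770545] [-0.02963706  0.14394075 -0.01605288]
```

View pics/zz_w6.png

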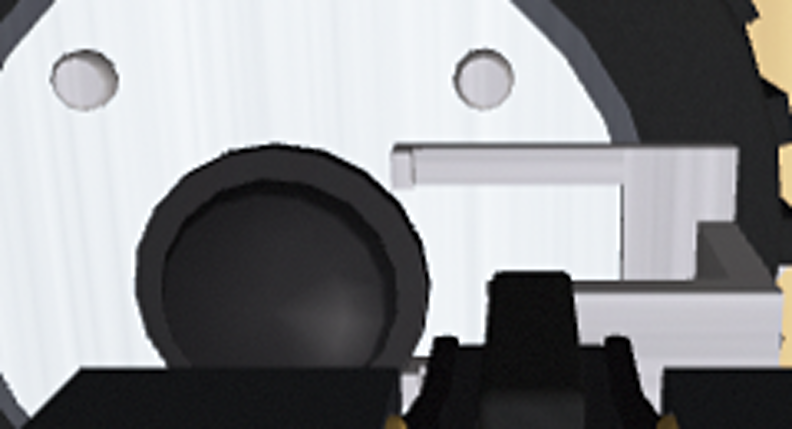

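View pics/zz_s6.png

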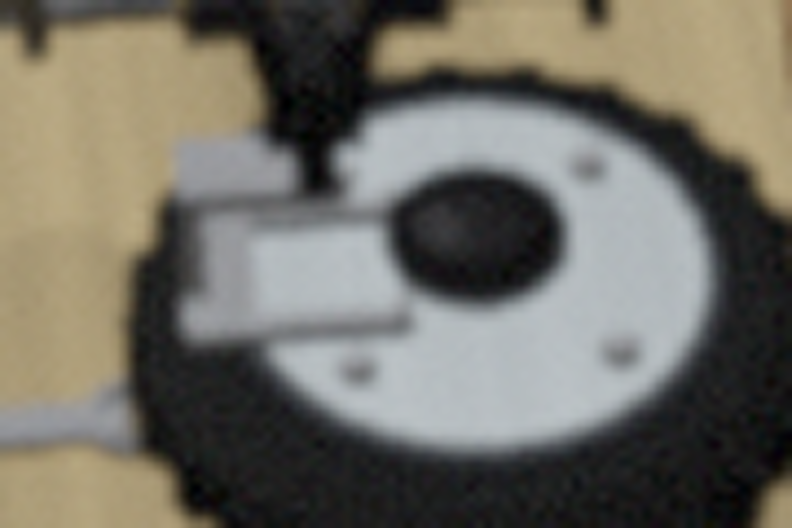

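Call:
carry_out(steps=[[[0.2,-0.01,0,0,0,0],[0.4,-0.03,0,0,0,0],[0.6,-0.04,0,0,0,0],[0.75,-0.05,0,0,0,0],[0.9,-0.06,0,0,0,0],[1.05,-0.07,0,0,0,0],[1.2,-0.08,0,0,0,0]]])

```text
time_s: 13.1
tcp_pos: [0.5536, -0.0173, 0.1737]
ee_rot: [[-0.998, 0.0, -0.068], [0.068, 0.0, -0.998], [-0.0, -1.0, -0.0]]
wrist_force: [-0.8, 0.2, -2.4]
gripper_width: 0.157
```

Call:
carry_out(steps=[[[0.1,-0.01,-0.02,0,0,0],[0.3,-0.02,-0.02,0,0,0],[0.5,-0.03,-0.02,0,0,0],[0.7,-0.05,-0.02,0,0,0],[0.9,-0.06,-0.02,0,0,0],[1.1,-0.08,-0.02,0,0,0],[1.3,-0.09,-0.02,0,0,0],[1.5,-0.1,-0.02,0,0,0]]])

```text
time_s: 14.1
tcp_pos: [0.5686, -0.0184, 0.1736]
ee_rot: [[-0.998, -0.0, -0.068], [0.068, -0.0, -0.998], [0.0, -1.0, 0.0]]
wrist_force: [-1.4, -0.2, 1.2]
gripper_width: 0.156
```

```bash
python3 - <<'E'
from h import *
c=cap('wrist','w7'); s=sense(); print(s['tcp_pos'],s['wrist_force'],s['moment'])
for n,(x0,y0,x1,y1),k in [('w7',(160,130,400,260),3.3)]:
    c=load(n); cv2.imwrite('pics/zz_%s.png'%n,cv2.resize(c['image'][y0:y1,x0:x1,::-1],None,fx=k,fy=k,interpolation=cv2.INTER_CUBIC)[:600,:800])
E
```

```text
[ 0.56884165 -0.01839302  0.17367319] [-2.12570119 -0.21589124  2.86204981] [0.13417036 0.70798975 0.0031477 ]
```

View pics/zz_w7.png

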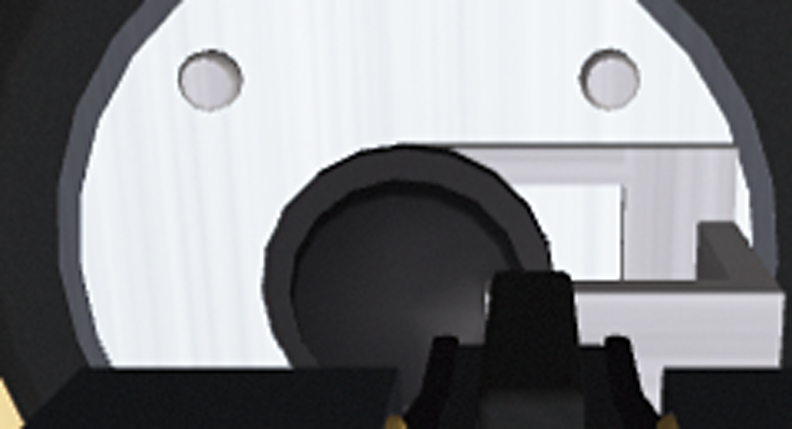

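Call:
carry_out(steps=[[[0.1,-0.01,0.01,0,0,0],[0.3,-0.02,0.01,0,0,0],[0.5,-0.03,0.01,0,0,0],[0.7,-0.05,0.01,0,0,0],[0.9,-0.06,0.01,0,0,0],[1.1,-0.08,0.01,0,0,0],[1.3,-0.09,0.01,0,0,0],[1.5,-0.1,0.01,0,0,0],[1.7,-0.12,0.01,0,0,0],[1.85,-0.13,0.01,0,0,0],[2.0,-0.14,0.01,0,0,0],[2.1,-0.145,0.01,0,0,0],[2.2,-0.15,0.01,0,0,0],[2.2,-0.15,0.01,0,0,0]]])

```text
time_s: 15.9
tcp_pos: [0.5907, -0.0199, 0.1737]
ee_rot: [[-0.998, 0.0, -0.068], [0.068, -0.0, -0.998], [-0.0, -1.0, 0.0]]
wrist_force: [-2.3, -0.7, 1.4]
gripper_width: 0.159
```

```bash
python3 - <<'E'
from h import *
s=sense(); print(s['tcp_pos'],s['wrist_force'],s['moment'])
E
```

```text
[ 0.59065663 -0.01986319  0.17366912] [-2.25191844 -0.67424189  1.38210452] [0.0429565  0.70560832 0.02601281]
```

Call:
carry_out(steps=[[[0.05,0,0.01,0,0,0],[0.1,-0.01,0.01,0,0,0],[0.15,-0.01,0.01,0,0,0],[0.2,-0.015,0.01,0,0,0],[0.25,-0.02,0.01,0,0,0]]])

```text
time_s: 16.52
tcp_pos: [0.5931, -0.02, 0.1737]
ee_rot: [[-0.998, 0.0, -0.068], [0.068, 0.0, -0.998], [-0.0, -1.0, -0.0]]
wrist_force: [-1.0, 0.5, 1.9]
gripper_width: 0.159
```

Call:
carry_out(steps=[[[0.04,0,0,0,0,0],[0.08,-0.005,0,0,0,0],[0.12,-0.01,0,0,0,0]]])

```text
time_s: 16.9
tcp_pos: [0.5943, -0.0201, 0.1737]
ee_rot: [[-0.998, 0.0, -0.068], [0.068, 0.0, -0.998], [-0.0, -1.0, -0.0]]
wrist_force: [-1.1, 0.2, -0.2]
gripper_width: 0.158
```

Call:
carry_out(steps=[[[0.04,0,0,0,0,0],[0.08,-0.005,0,0,0,0]]])

```text
time_s: 17.15
tcp_pos: [0.595, -0.0201, 0.1737]
ee_rot: [[-0.998, 0.0, -0.068], [0.068, 0.0, -0.998], [-0.0, -1.0, -0.0]]
wrist_force: [-1.3, 0.1, 0.1]
gripper_width: 0.161
```

```bash
python3 - <<'E'
from h import *
s=sense(); print(s['tcp_pos'],s['wrist_force'],s['moment'])
E
```

```text
[ 0.59504235 -0.02013239  0.17370636] [-1.31173825  0.07710444  0.11919503] [ 0.1026223   0.39249373 -0.01608156]
```

Call:
carry_out(steps=[[[0.04,0,0,0,0,0],[0.08,-0.005,0,0,0,0]]])

```text
time_s: 17.4
tcp_pos: [0.5954, -0.0202, 0.1737]
ee_rot: [[-0.998, -0.001, -0.068], [0.068, 0.0, -0.998], [0.001, -1.0, 0.0]]
wrist_force: [-3.0, -0.2, 0.2]
gripper_width: 0.159
```

Call:
carry_out(steps=[[[0.03,0,0,0,0,0],[0.03,0,0,0,0,0]]])

```text
time_s: 17.65
tcp_pos: [0.5954, -0.0202, 0.1737]
ee_rot: [[-0.998, -0.001, -0.068], [0.068, -0.0, -0.998], [0.001, -1.0, 0.0]]
wrist_force: [-5.2, 0.0, 2.5]
gripper_width: 0.158
```

```bash
python3 - <<'E'
from h import *
cap('wrist','w8');cap('side','s8')
s=sense(); print(s['tcp_pos'],s['wrist_force'],s['moment'])
for n,(x0,y0,x1,y1),k in [('w8',(160,130,400,260),3.3),('s8',(270,160,360,220),8.8)]:
    c=load(n); cv2.imwrite('pics/zz_%s.png'%n,cv2.resize(c['image'][y0:y1,x0:x1,::-1],None,fx=k,fy=k,interpolation=cv2.INTER_CUBIC)[:600,:800])
E
```

```text
[ 0.59545222 -0.02023527  0.17368231] [-5.40112626  1.21172486  1.75837928] [0.42447215 1.51800192 0.03355465]
```

View pics/zz_w8.png

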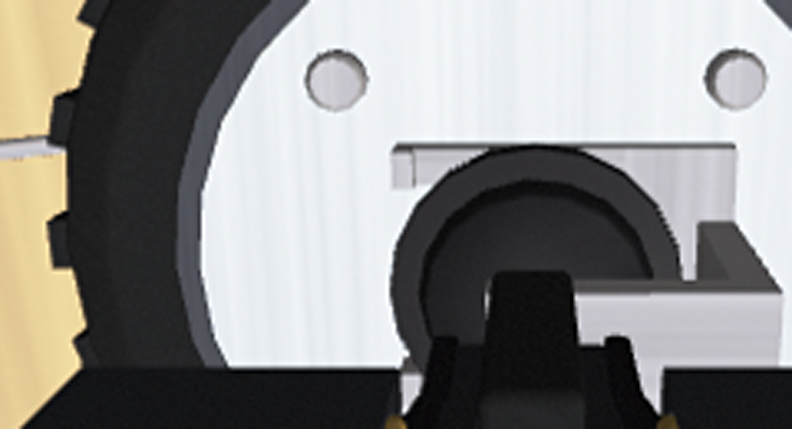

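View pics/zz_s8.png

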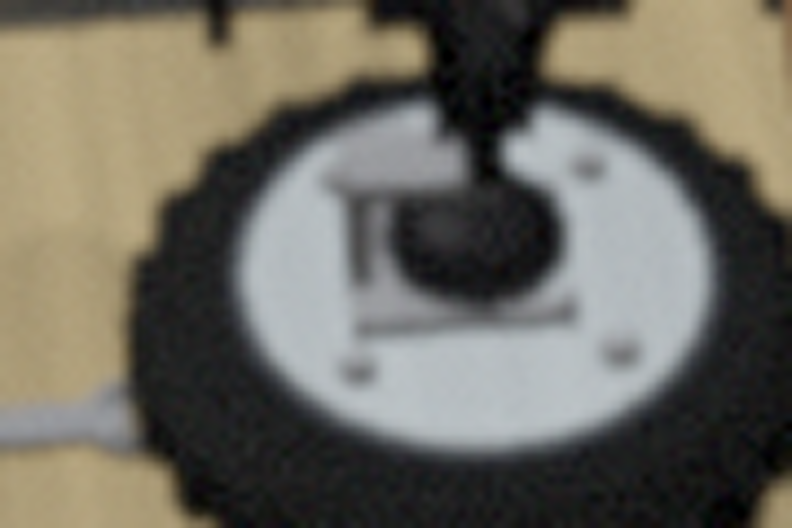

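Call:
carry_out(steps=[[[-0.04,0,0,0,0,0],[-0.08,0.005,0.02,0,0,0],[-0.08,0.005,0.1,0,0,0],[-0.08,0.005,0.2,0,0,0],[-0.08,0.005,0.3,0,0,0],[-0.08,0.005,0.38,0,0,0],[-0.08,0.005,0.44,0,0,0],[-0.08,0.005,0.48,0,0,0],[-0.08,0.005,0.52,0,0,0],[-0.08,0.005,0.56,0,0,0],[-0.08,0.005,0.6,0,0,0],[-0.08,0.005,0.64,0,0,0]]])

```text
time_s: 19.25
tcp_pos: [0.5952, -0.0201, 0.1792]
ee_rot: [[-0.998, -0.001, -0.068], [0.068, 0.0, -0.998], [0.001, -1.0, -0.0]]
wrist_force: [0.3, -0.7, -10.3]
gripper_width: 0.16
```

```bash
python3 - <<'E'
from h import *
s=sense(); print(s['tcp_pos'],s['wrist_force'],s['moment'])
E
```

```text
[ 0.59519539 -0.02012428  0.1792058 ] [  0.25018416  -0.69732688 -10.29685777] [-0.10634016 -0.1196021  -0.00640938]
```

Call:
carry_out(steps=[[[0,0,0.03,0,0,0],[0,0,0.06,0,0,0],[0,0,0.09,0,0,0],[0,0,0.12,0,0,0],[0,0,0.15,0,0,0],[0,0,0.18,0,0,0]]])

```text
time_s: 20.0
tcp_pos: [0.5949, -0.0201, 0.1816]
ee_rot: [[-0.998, -0.001, -0.068], [0.068, 0.0, -0.998], [0.001, -1.0, -0.0]]
wrist_force: [1.1, 0.4, -14.0]
gripper_width: 0.16
```

```bash
python3 - <<'E'
from h import *
s=sense(); print(s['tcp_pos'],s['wrist_force'],s['moment'])
E
```

```text
[ 0.59490085 -0.02011625  0.18164022] [  1.08027696   0.44739285 -14.03925263] [ 0.06614231 -0.15950491 -0.01428887]
```

Call:
carry_out(steps=[[[0,0,0.03,0,0,0],[0,0,0.06,0,0,0],[0,0,0.09,0,0,0],[0,0,0.12,0,0,0],[0,0,0.15,0,0,0],[0,0,0.18,0,0,0],[0,0,0.21,0,0,0],[0,0,0.24,0,0,0]]])

```text
time_s: 21.0
tcp_pos: [0.597, -0.0201, 0.1865]
ee_rot: [[-0.998, 0.005, -0.067], [0.067, 0.0, -0.998], [-0.005, -1.0, -0.001]]
wrist_force: [0.8, 0.3, -2.6]
gripper_width: 0.16
```

```bash
python3 - <<'E'
from h import *
s=sense(); print(s['tcp_pos'],s['wrist_force'],s['moment'])
E
```

```text
[ 0.59700497 -0.02012821  0.18649014] [ 0.80675571  0.26891412 -2.60146467] [ 0.1672828  -0.0767249   0.04606762]
```

Call:
carry_out(steps=[[[0,0,0,0,0,0],[0,0,0,0,0,0],[0,0,0.04,0,0,0],[0,0,0.12,0,0,0],[0,0,0.24,0,0,0],[0,0,0.38,0,0,0],[0,0,0.54,0,0,0],[0,0,0.72,0,0,0],[0,0,0.9,0,0,0],[0,0,1.05,0,0,0],[0,0,1.2,0,0,0],[0,0,1.3,0,0,0],[0,0,1.3,0,0,0]]])

```text
time_s: 22.62
tcp_pos: [0.5953, -0.0202, 0.1974]
ee_rot: [[-0.998, 0.0, -0.068], [0.068, 0.0, -0.998], [-0.0, -1.0, -0.0]]
wrist_force: [0.3, 0.6, -3.7]
gripper_width: 0.159
```

```bash
python3 - <<'E'
from h import *
cap('wrist','w9');cap('side','s9')
s=sense(); print(s['tcp_pos'],s['wrist_force'],s['moment'])
for n,(x0,y0,x1,y1),k in [('w9',(160,130,400,260),3.3),('s9',(270,150,360,220),8.5)]:
    c=load(n); cv2.imwrite('pics/zz_%s.png'%n,cv2.resize(c['image'][y0:y1,x0:x1,::-1],None,fx=k,fy=k,interpolation=cv2.INTER_CUBIC)[:600,:800])
E
```

```text
[ 0.59523038 -0.02017499  0.1972946 ] [-0.26318536 -0.52657472 -3.1555918 ] [ 0.10922364 -0.08442356  0.01589233]
```

View pics/zz_w9.png

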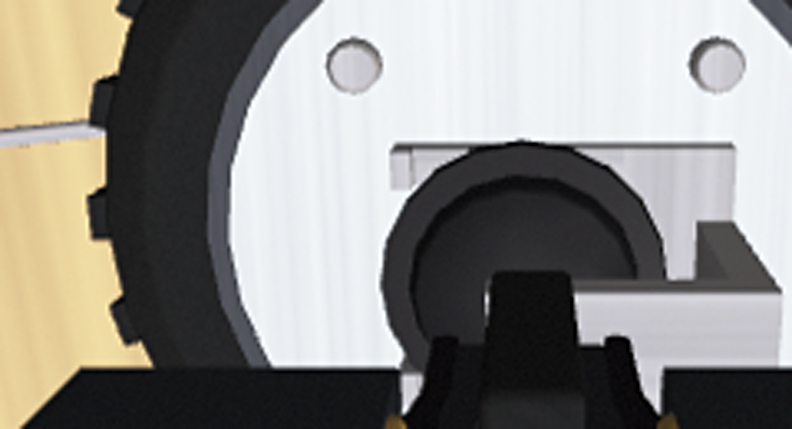

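View pics/zz_s9.png

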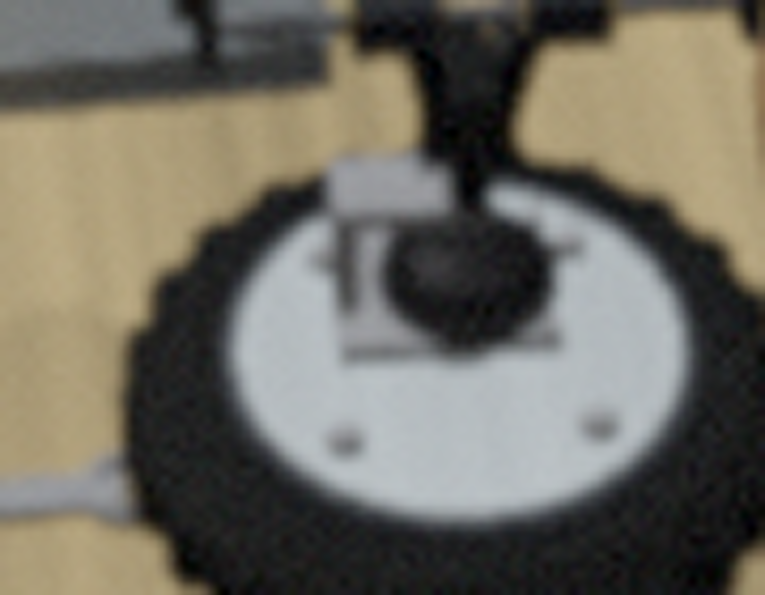

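```bash
python3 - <<'E'
from h import *
c=load('top0');s=load('side0')
cv2.imwrite('pics/zt.png',cv2.resize(c['image'][200:275,205:275,::-1],None,fx=8,fy=8,interpolation=cv2.INTER_CUBIC))
cv2.imwrite('pics/zs.png',cv2.resize(s['image'][115:175,240:320,::-1],None,fx=9,fy=9,interpolation=cv2.INTER_CUBIC))
E
```

```text
(no output)
```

View pics/zt.png

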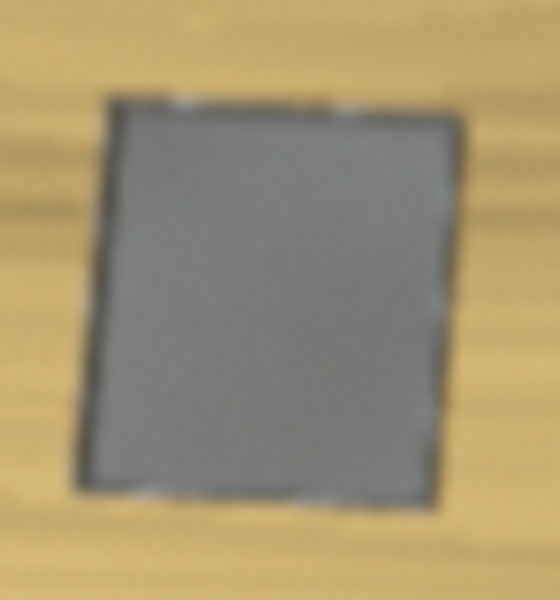

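View pics/zs.png

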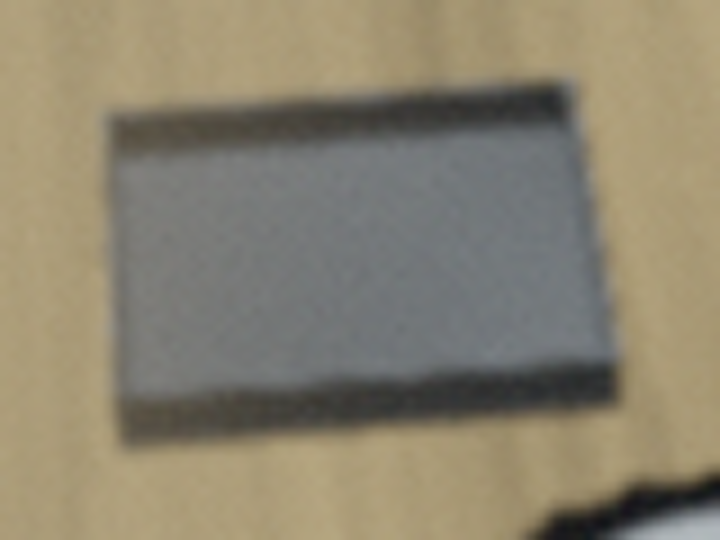

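```bash
python3 - <<'E'
from h import *
np.set_printoptions(precision=4,suppress=True)
c=load('top0');s=load('side0')
T=[((x+.5)/8-.5+205,(y+.5)/8-.5+200) for x,y in [(108,100),(466,115),(436,508),(78,491)]]  # far-left, far-right, near-right, near-left
P=np.array([onz(c,*t,.028) for t in T]); print(P,P.mean(0),[np.linalg.norm(P[i]-P[i-1]) for i in range(4)])
d=P[0]-P[3]; print(np.degrees(np.arctan2(d[1],d[0])))
# side rim corners: (112,112) near-left(x small,y big), (575,80) far-left, (615,365) far-right (rim), (122,403) near-right
S=[((x+.5)/9-.5+240,(y+.5)/9-.5+115) for x,y in [(575,82),(618,365),(120,405),(110,114)]]
Q=np.array([onz(s,*t,.028) for t in S]); print(Q,Q.mean(0))
for t,q in zip(T,S): print(tri(c,t,s,q))
E
```

```text
[[0.5837 0.3761 0.028 ]
 [0.5793 0.2051 0.028 ]
 [0.3933 0.2117 0.028 ]
 [0.3984 0.3792 0.028 ]] [0.4887 0.293  0.028 ] [np.float64(0.18531070427829643), np.float64(0.17106209668181588), np.float64(0.18612556587809617), np.float64(0.1676003922690478)]
-0.986499160500933
[[0.5884 0.3715 0.028 ]
 [0.5813 0.2029 0.028 ]
 [0.3973 0.2093 0.028 ]
 [0.4033 0.3795 0.028 ]] [0.4926 0.2908 0.028 ]
(array([0.5869, 0.3774, 0.0229]), np.float64(0.004591464621248085))
(array([0.5807, 0.2054, 0.0255]), np.float64(0.0019119932442145328))
(array([0.3953, 0.2123, 0.025 ]), np.float64(0.0038157736978668886))
(array([0.4009, 0.3795, 0.0277]), np.float64(0.004868538792484658))
```

Call:
carry_out(steps=[[[0,0,0.3,0,0,0],[0,0,0.8,0,0,0],[-0.1,0.4,1.3,0,0,0],[-0.3,1.1,1.6,0,0,0],[-0.7,2.1,1.7,0,0,0],[-1.1,3.4,1.7,0,0,0],[-1.5,4.9,1.7,0,0,0],[-2.1,6.6,1.7,0,0,0],[-2.6,8.4,1.7,0,0,0],[-3.2,10.3,1.7,0,0,0],[-3.9,12.3,1.7,0,0,0],[-4.5,14.3,1.7,0,0,0],[-5.1,16.3,1.7,0,0,0],[-5.8,18.3,1.7,0,0,0],[-6.4,20.3,1.7,0,0,0],[-7.0,22.3,1.7,0,0,0],[-7.6,24.2,1.7,0,0,0],[-8.2,26.0,1.7,0,0,0],[-8.7,27.6,1.7,0,0,0],[-9.1,28.9,1.7,0,0,0]]])

```text
time_s: 25.22
tcp_pos: [0.504, 0.2698, 0.2143]
ee_rot: [[-0.998, -0.0, -0.068], [0.068, -0.0, -0.998], [0.0, -1.0, 0.0]]
wrist_force: [-0.5, 0.2, -2.5]
gripper_width: 0.159
```

Call:
carry_out(steps=[[[-0.3,0.9,0,0,0,0],[-0.5,1.5,0,0,0,0],[-0.6,1.9,0,0,0,0],[-0.7,2.1,0,0,0,0],[-0.7,2.2,0,0,0,0],[-0.7,2.2,0,0,0,0],[-0.7,2.2,0,0,0,0]]])

```text
time_s: 26.1
tcp_pos: [0.4973, 0.2907, 0.2143]
ee_rot: [[-0.998, -0.0, -0.068], [0.068, -0.0, -0.998], [0.0, -1.0, 0.0]]
wrist_force: [0.2, 0.4, -2.7]
gripper_width: 0.159
```

```bash
python3 - <<'E'
from h import *
cap('wrist','w10');cap('side','s10')
s=sense(); print(s['tcp_pos'],s['wrist_force'],s['moment'])
for n,(x0,y0,x1,y1),k in [('s10',(230,80,330,180),6)]:
    c=load(n); cv2.imwrite('pics/zz_%s.png'%n,cv2.resize(c['image'][y0:y1,x0:x1,::-1],None,fx=k,fy=k,interpolation=cv2.INTER_CUBIC)[:600,:800])
E
```

```text
[0.49731883 0.29068407 0.21436418] [-0.37531801  0.1004319  -3.22812433] [ 0.09590608 -0.10615329  0.00708116]
```

View pics/w10.png

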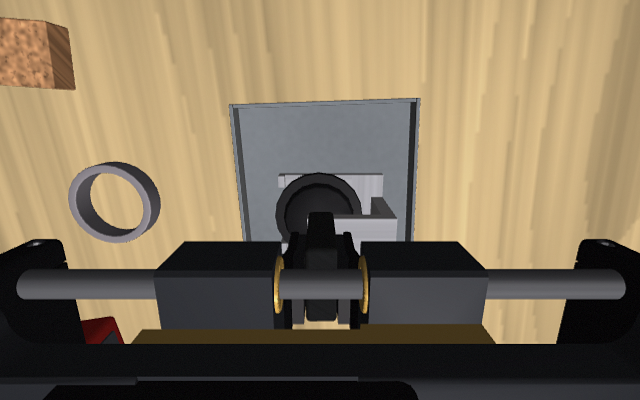

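View pics/zz_s10.png

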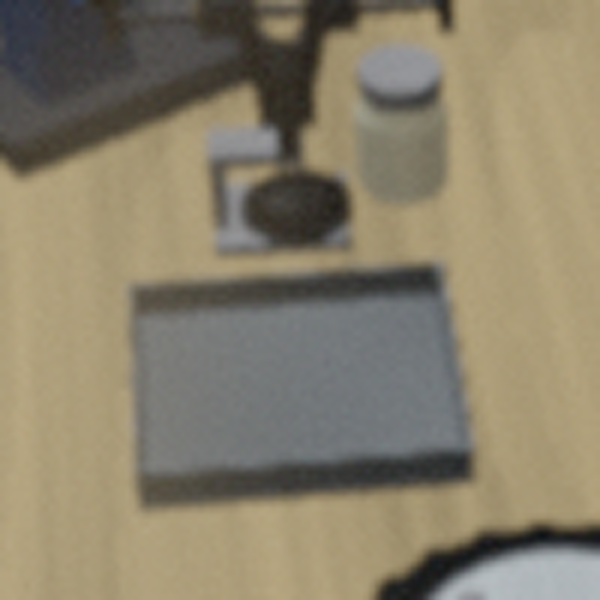

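```bash
python3 - <<'E'
from h import *
np.set_printoptions(precision=4,suppress=True)
c=load('w10'); print(onz(c,231,104,.028),onz(c,419,99,.028))
a,b=onz(c,231,104,.028),onz(c,419,99,.028);d=a-b;x=d/np.linalg.norm(d);print(np.linalg.norm(d),(a+b)/2+np.array([-x[1],x[0],0])*.085)
E
```

```text
[0.5798 0.2078 0.028 ] [0.3948 0.2159 0.028 ]
0.1851738046592766 [0.491  0.2968 0.028 ]
```

Call:
carry_out(steps=[[[0,0.05,-0.3,0,0,0],[0,0.15,-0.9,0,0,0],[0,0.25,-1.7,0,0,0],[0,0.3,-2.7,0,0,0],[0,0.3,-3.7,0,0,0],[0,0.3,-4.7,0,0,0],[0,0.3,-5.7,0,0,0],[0,0.3,-6.7,0,0,0],[0,0.3,-7.7,0,0,0],[0,0.3,-8.6,0,0,0],[0,0.3,-9.4,0,0,0],[0,0.3,-10.1,0,0,0],[0,0.3,-10.7,0,0,0],[0,0.3,-11.1,0,0,0],[0,0.3,-11.4,0,0,0],[0,0.3,-11.5,0,0,0],[0,0.3,-11.56,0,0,0]]])

```text
time_s: 28.32
tcp_pos: [0.4974, 0.2939, 0.0989]
ee_rot: [[-0.998, 0.0, -0.068], [0.068, 0.0, -0.998], [-0.0, -1.0, -0.0]]
wrist_force: [-0.0, 0.2, -3.1]
gripper_width: 0.162
```

Call:
carry_out(steps=[[[0,0,-0.06,0,0,0],[0,0,-0.12,0,0,0],[0,0,-0.18,0,0,0],[0,0,-0.24,0,0,0],[0,0,-0.3,0,0,0],[0,0,-0.36,0,0,0],[0,0,-0.42,0,0,0],[0,0,-0.48,0,0,0],[0,0,-0.54,0,0,0],[0,0,-0.6,0,0,0],[0,0,-0.66,0,0,0],[0,0,-0.72,0,0,0]]])

```text
time_s: 29.82
tcp_pos: [0.4973, 0.2938, 0.0915]
ee_rot: [[-0.998, -0.0, -0.068], [0.068, -0.0, -0.998], [0.0, -1.0, 0.0]]
wrist_force: [0.4, -0.3, -2.7]
gripper_width: 0.16
```

```bash
python3 - <<'E'
from h import *
s=sense(); print(s['tcp_pos'],s['wrist_force'],s['moment'])
E
```

```text
[0.49727551 0.29383717 0.09151469] [ 0.3846613  -0.27583034 -2.71566089] [ 0.08858786 -0.05711966  0.00976047]
```

Call:
carry_out(steps=[[[0,0,-0.06,0,0,0],[0,0,-0.12,0,0,0],[0,0,-0.18,0,0,0],[0,0,-0.24,0,0,0],[0,0,-0.3,0,0,0],[0,0,-0.36,0,0,0],[0,0,-0.4,0,0,0]]])

```text
time_s: 30.7
tcp_pos: [0.4973, 0.2938, 0.0875]
ee_rot: [[-0.998, -0.0, -0.068], [0.068, -0.0, -0.998], [0.0, -1.0, 0.0]]
wrist_force: [0.2, 0.5, -2.5]
gripper_width: 0.157
```

Call:
carry_out(steps=[[[0,0,-0.04,0,0,0],[0,0,-0.08,0,0,0]]])

```text
time_s: 30.95
tcp_pos: [0.4973, 0.2938, 0.0867]
ee_rot: [[-0.998, -0.0, -0.068], [0.068, 0.0, -0.998], [0.0, -1.0, -0.0]]
wrist_force: [0.8, -0.1, -2.3]
gripper_width: 0.159
```

Call:
carry_out(steps=[[[0,0,-0.03,0,0,0],[0,0,-0.06,0,0,0]]])

```text
time_s: 31.2
tcp_pos: [0.4973, 0.2938, 0.0862]
ee_rot: [[-0.998, 0.0, -0.068], [0.068, 0.0, -0.998], [-0.0, -1.0, -0.0]]
wrist_force: [0.3, -0.3, -0.7]
gripper_width: 0.159
```

Call:
carry_out(steps=[[[0,0,-0.02,0,0,0],[0,0,-0.02,0,0,0]]])

```text
time_s: 31.45
tcp_pos: [0.4974, 0.2939, 0.0862]
ee_rot: [[-0.998, 0.0, -0.068], [0.068, 0.0, -0.998], [-0.0, -1.0, -0.0]]
wrist_force: [0.2, -0.3, 0.4]
gripper_width: 0.154
```

```bash
python3 - <<'E'
from h import *
cap('wrist','w11');cap('side','s11')
s=sense(); print(s['tcp_pos'],s['wrist_force'],s['moment'])
for n,(x0,y0,x1,y1),k in [('w11',(200,110,440,260),3.3),('s11',(230,100,330,180),7)]:
    c=load(n); cv2.imwrite('pics/zz_%s.png'%n,cv2.resize(c['image'][y0:y1,x0:x1,::-1],None,fx=k,fy=k,interpolation=cv2.INTER_CUBIC)[:600,:800])
E
```

```text
[0.49737425 0.29386581 0.08618867] [-0.99369083 -0.4149576   0.61524752] [-0.01781582  0.12523429 -0.03239042]
```

View pics/zz_w11.png

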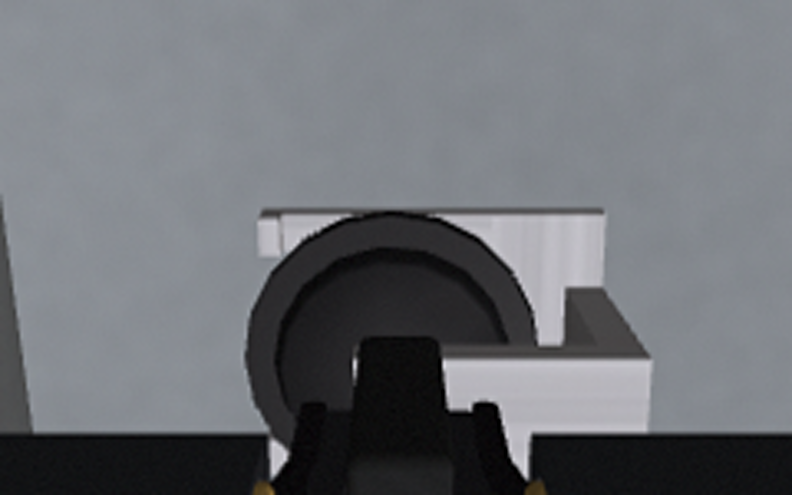

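View pics/zz_s11.png

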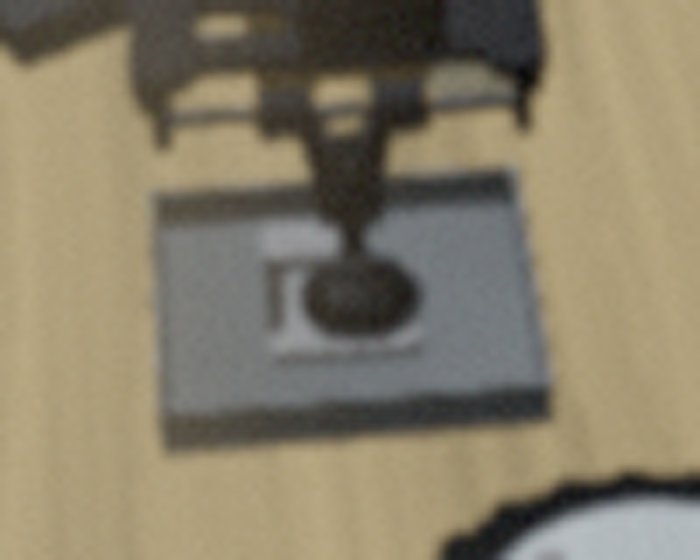

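Call:
carry_out(steps=[[[0,0,0,0,0,0],[0,0,0,0,0,0],[0,0,0,0,0,0],[0,0,0,0,0,0],[0,0,0,0,0,0],[0,0,0,0,0,0],[0,0,0,0,0,0],[0,0,0,0,0,0]]], fingers=0)

```text
time_s: 32.55
tcp_pos: [0.4973, 0.2938, 0.086]
ee_rot: [[-0.998, 0.0, -0.068], [0.068, 0.0, -0.998], [-0.0, -1.0, -0.0]]
wrist_force: [0.2, 0.1, 0.6]
gripper_width: 0.959
```

Call:
carry_out(steps=[[[0,0,0.3,0,0,0],[0,0,1,0,0,0],[0,0,2,0,0,0],[0,0,3.5,0,0,0],[0,0,5.5,0,0,0],[0,0,8,0,0,0],[0,0,10.5,0,0,0],[0,0,13,0,0,0],[0,0,15,0,0,0],[0,0,16.5,0,0,0],[0,0,17,0,0,0],[0,0,17,0,0,0],[0,0,17,0,0,0]]])

```text
time_s: 34.17
tcp_pos: [0.4969, 0.2935, 0.255]
ee_rot: [[-0.998, -0.002, -0.068], [0.068, -0.001, -0.998], [0.001, -1.0, 0.001]]
wrist_force: [0.5, -0.1, 0.7]
gripper_width: 0.996
```

```bash
python3 - <<'E'
from h import *
cap('wrist','w12');cap('side','s12');cap('top','t12')
s=sense(); print(s['tcp_pos'],s['wrist_force'],s['gripper_width'])
for n,(x0,y0,x1,y1),k in [('w12',(200,80,440,260),3.3)]:
    c=load(n); cv2.imwrite('pics/zz_%s.png'%n,cv2.resize(c['image'][y0:y1,x0:x1,::-1],None,fx=k,fy=k,interpolation=cv2.INTER_CUBIC)[:600,:800])
E
```

```text
[0.49709346 0.29366481 0.25517799] [-0.37268499 -0.37010318 -0.40181063] 1.0015015566979817
```

View pics/zz_w12.png

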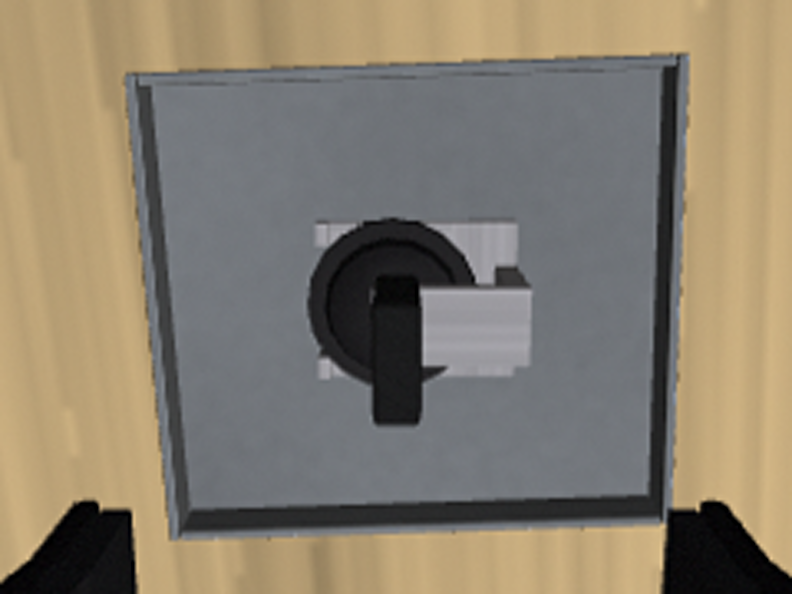

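View pics/s12.png

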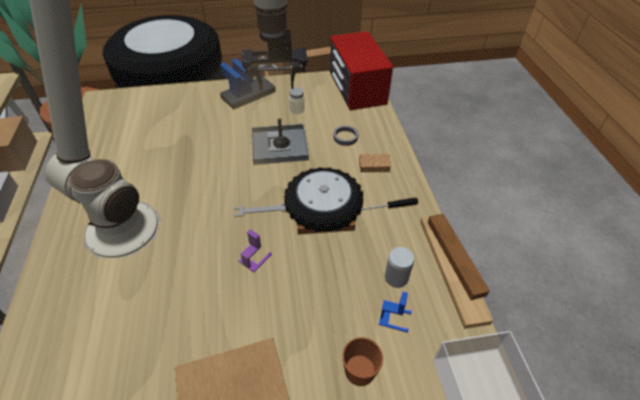

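```bash
python3 -c "
from h import *
print(ticket.finish_job())"
```

```text
the job is handed in; nothing more can be done
None
```

I took the cap off the hub with the steel puller, set both down in the parts tray, let go of the puller and handed the job in at about 34 s.

- **Sliding in:** The fork came down on the hub face, slid in between the bolts and under the rim, and stopped against the skirt. Contact was mostly 2 to 5 N.
- **Harder moments:** The first touch on the hub face peaked at about 11 N, and I backed off at once. Meeting the skirt took about 5 N.
- **Pulling:** The pull went straight up at about 2 to 3 mm/s. The last reading before the cap popped off was about 12 N.
- **Setting down:** The cap rode on the fork to the tray, and the fork touched the floor with about 2 to 3 N.

**Last checks:** The final wrist and side pictures show the puller standing on its fork, with the cap upright between the prongs, near the middle of the tray. The boss on the wheel is bare and the gripper is open and clear. In the side picture the other things look unmoved; I did not measure them.

**Disagreement:** The cameras put the hub face at about 88 mm, but by feel it was about 91 mm, so I went by feel.

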